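Take down the stack of machine parts into their trays

ROBOT

A 6-joint arm with a two-finger parallel gripper is mounted at the origin on the work surface. World frame = base frame: x ahead of the robot, y to its left, z up, the work surface at z = 0. Lengths are in mm, angles in degrees, forces in N, time in s.
With the tool pointing down it reaches from about 350 to 850 mm from the base axis. Payload 8.1 kg.
Tool frame: the origin (TCP) lies at the very end of the fingers, on their centre line; the grasp point (between the pads) lies grip_depth behind it (grip_depth is the distance from the TCP to the grasp point, in mm); z points along the fingers, y is the direction in which the jaws open and shut (so a half turn about z gives the same grasp; the last joint's range is limited). The gripper opens to 85 mm and grips with 20 to 120 N. Pads are 22 mm wide; open, the fingers measure 114 mm over their backs; the gripper's body (76 mm by 85 mm) begins 54 mm behind the grasp point. The pads swing forward as they close: fully open they stand 13 mm farther back than shut.
Start: joints at [-72.044, 7.471, 85.268, -0, 87.261, -4.893], TCP at [233.008, -552.913, 231.292] pointing down, gripper open.
Joint ranges: [-169.43, 169.43], [-51.17, 129.36], [1.28, 143.12], [-76.62, 256.62], [0, 156.53], [-152.29, 152.29]. Speed limits (degrees/s): [136.94, 136.94, 159.86, 180, 180, 180].

INTERFACE

Orientations are given as [roll, pitch, yaw] about the fixed x, y, z axes, in that order (R = Rz(yaw) Ry(pitch) Rx(roll)).
In Python, from bench import * gives the robot as it stands.
- The arm moves only by the tool step_arm, never from a script. Its argument "plan" is a list of rows, each an object of numbers: "grip": the finger opening in cm, from 0 to 8.54; "tx", "ty", "tz": the shift along the tool's x, y, z in cm; "ax", "ay", "az": the turn, a rotation vector about the tool's x, y, z in degrees. In form: [{"grip": .., "tx": .., "ty": .., "tz": .., "ax": .., "ay": .., "az": ..}, ...]. A call has 1 to 8 rows; each row shifts and turns the commanded pose from where the row before left it, along the tool's axes as they then stand; what a row does not reach is not made up. A row lasts 1/12 s, in which the tool goes at most 41.7 mm and 7.16 degrees, less where a joint would pass 70% of its speed; a pose out of reach is approached as far as the arm can. A call with a gripper value outside its range is refused whole. The fingers move at their own pace and stop on an object; "newtons" is the grip in N (left out, the last holds). Time passes only in rows, so rows that do not move let the fingers close. It gives the time, the measured TCP pose, the force and the opening at its end, in the units of the state.
- sense(): the state, without advancing time (a new reading comes with each control period).
- snapshot(name): name is "scene" or "top" or "wrist"; returns the picture (400x640x3 uint8, red, green, blue); there is no depth.
- camera_model(name): a dict with "intrinsics" (3x3 intrinsics, pixels), "pose" (4x4, takes a point from camera to world coordinates); the wrist camera has in their place "T_tool_cam" (4x4, takes a point from camera to tool coordinates, whose origin is the TCP and whose axes are the flange's). Camera axes: x right, y down, z forward; pixel columns grow to the right and rows downward; lengths in mm; the calibration is good to about 2 mm. A picture is of the moment at which its call begins: read the wrist's pose just before it. camera_model takes no time and is no camera call.
- hand_in(): hands the job in, once; it reports no verdict.
The state is a dict: "time": time; "joint_pos": joint angles; "qd": joint speeds; "joint_efforts": joint torques, N m; "tool_pos": TCP position; "tcp_rot": TCP orientation; "ft_force": force on the tool from outside, world axes, zero at the start; "wrist_torque": the same for the moment, N m; "finger_gap": finger opening in mm.
Only numpy, scipy, OpenCV 4.12 (cv2) and the standard library are available. Lean on these libraries where they do the work, as an engineer would, in place of code of your own. Each camera call takes 0.05 s, during which the arm holds its last target.

TASK

Take the stack of four machine parts apart from the top down, one part at a time, and lay each flat and upright in the wooden tray made for its shape: the brass bush in the small round tray, then the hexagon nut in the six-sided tray, then the ball bearing in the large round tray, and last the aluminium block in the oblong tray. Do not let any part tip over or fall on its side, and leave the oil can standing.

Things in the scene. Friction and masses are not known exactly. Their poses are not given: they have to be found in the camera images.
- bush: Plain round brass bush, outside diameter 32 mm, bore 18 mm, height 28 mm, 0.13 kg; topmost in the stack, standing upright on the nut. Origin: centre of its underside, z up along its axis.
- nut: Dark steel hexagon nut, 41 mm across flats (47 mm across corners), 24 mm bore, height 22 mm, 0.17 kg; second from the top, lying flat on the bearing. Origin: centre of its underside, z up along its axis. Its x axis is square to one pair of flats (so the flats repeat every 60 degrees of yaw).
- bearing: Steel ball bearing, outside diameter 62 mm, bore 25 mm, height 24 mm, 0.32 kg, a dark seal ring on its upper face; third from the top, lying flat on the block. Origin: centre of its underside, z up along its axis.
- block: Flat aluminium block, 120 mm (x) by 64 mm (y) by 24 mm high, 0.50 kg, two small dark holes at each end; lowest in the stack, on the bench. Origin: centre of its underside, x along its length, z up.
- bush_tray: Small round plywood tray with dark floor: outside diameter 60 mm, inside 48 mm. Fixed to the bench, floor 4 mm above the bench, rim 6 mm wide with its top 9 mm above the bench. Origin: centre of its underside, z up.
- nut_tray: Six-sided plywood tray with dark floor: 69 mm across flats outside, 57 mm inside; the nut fits at any yaw. Fixed to the bench, floor 4 mm above the bench, rim 6 mm wide with its top 9 mm above the bench. Origin: centre of its underside, z up.
- bearing_tray: Large round plywood tray with dark floor: outside diameter 90 mm, inside 78 mm. Fixed to the bench, floor 4 mm above the bench, rim 6 mm wide with its top 9 mm above the bench. Origin: centre of its underside, z up.
- block_tray: Oblong plywood tray with dark floor: outside 148 mm (x) by 92 mm (y), inside 136 by 80 mm; the block lies lengthwise in it, either way round. x along its length. Fixed to the bench, floor 4 mm above the bench, rim 6 mm wide with its top 9 mm above the bench. Origin: centre of its underside, z up.
- oil_can: Bystander: green oil can with a thin spout, 60 mm diameter, 110 mm high, standing loose on the bench at one of the places among the trays. Origin: centre of its underside. (A yellow tape measure, 65 x 35 x 60 mm, stands at another; the rest of the clutter is at the table's edges, at most 200 mm high.)
Things that resemble listed ones, but are neither listed nor needed, are in the scene too. Several things have the shape of the nut; the one meant has the colours described above. Leave any blue look-alike of the nut_tray alone.

How it is judged:
By the outcome, as a careful person would: the job done as asked, in the order asked, and still so for the second after the job is handed in, with the robot touching nothing.
It also fails if it takes over 122 s, if anything falls off the work surface, if the arm or the gripper's body presses on something with over 40 N, if the wrist force passes 120 N, or if a joint passes its speed limit or range.

## Working session

There is one attempt and no reset: what is moved stays moved. The work goes in short steps, Python scripts to look and compute and a tool call to move; the robot and the scene stay as the last step left them, time stands still between calls to the robot, and variables do not carry over. Pictures are saved under pics/ and viewed, and the job is handed in when it is done.

Besides the shell and the picture viewer there is one more tool, called after ">>>" as name([rows], argument=value, ...), one row to a line, values as JSON. step_arm: Moves the arm, as the interface text tells. Its arguments: {"type":"object","properties":{"plan":{"type":"array","items":{"type":"object","properties":{"grip":{"type":"number"},"tx":{"type":"number"},"ty":{"type":"number"},"tz":{"type":"number"},"ax":{"type":"number"},"ay":{"type":"number"},"az":{"type":"number"}}}},"newtons":{"type":"number"}},"required":["plan"]}

```bash
mkdir -p pics; python3 - <<'E'
from bench import *
import cv2, numpy as np
np.set_printoptions(precision=4,suppress=True)
print(sense())
for n in ["scene","top","wrist"]:
    cv2.imwrite(f"pics/{n}0.png",cv2.cvtColor(snapshot(n),cv2.COLOR_RGB2BGR))
    print(n,camera_model(n))
E
```

```text
{'time': 0.0, 'joint_pos': array([-72.0436,   7.5152,  85.3299,   0.0009,  87.2606,  -4.8935]), 'qd': array([ 0.0501,  0.0233, -0.0461,  0.0089,  0.1029,  0.0615]), 'joint_efforts': array([ -0.0009, -56.9408, -50.0549,  -0.0002,   0.015 ,  -0.    ]), 'tool_pos': array([ 232.8429, -552.3839,  230.2382]), 'tcp_rot': array([-179.8948,   -0.0099,   22.8498]), 'ft_force': array([-1.0913, -0.1699,  0.1245]), 'wrist_torque': array([-0.0205, -0.0206, -0.0428]), 'finger_gap': 85.32514977121049}
scene {'intrinsics': array([[397.8728,   0.    , 322.8582],
       [  0.    , 397.8728, 200.4681],
       [  0.    ,   0.    ,   1.    ]]), 'pose': array([[   0.6056,    0.4663,   -0.6449, 1087.9298],
       [   0.7957,   -0.345 ,    0.4978, -509.1859],
       [   0.0096,   -0.8146,   -0.58  ,  595.9512],
       [   0.    ,    0.    ,    0.    ,    1.    ]])}
top {'intrinsics': array([[381.5011,   0.    , 321.7823],
       [  0.    , 381.5011, 198.6649],
       [  0.    ,   0.    ,   1.    ]]), 'pose': array([[ -0.0639,  -0.9758,   0.2092, 345.1549],
       [ -0.9979,   0.0616,  -0.0179, -43.7765],
       [  0.0046,  -0.21  ,  -0.9777, 953.9579],
       [  0.    ,   0.    ,   0.    ,   1.    ]])}
wrist {'intrinsics': array([[303.7227,   0.    , 324.1319],
       [  0.    , 303.7227, 199.4714],
       [  0.    ,   0.    ,   1.    ]]), 'T_tool_cam': array([[  -0.0004,   -0.9449,   -0.3273,   83.7873],
       [   1.    ,   -0.0005,    0.0004,    0.1637],
       [  -0.0006,   -0.3273,    0.9449, -143.3102],
       [   0.    ,    0.    ,    0.    ,    1.    ]])}
```

View pics/top0.png

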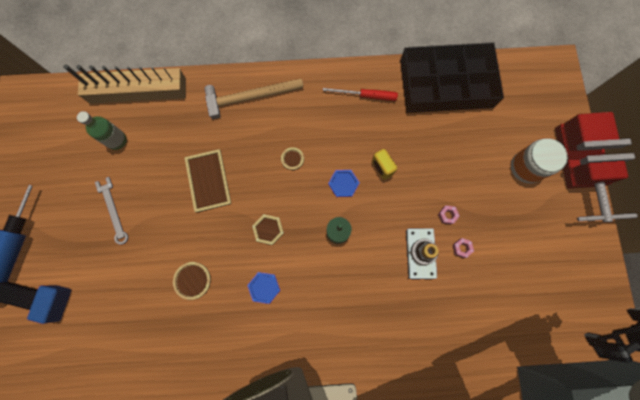

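View pics/scene0.png

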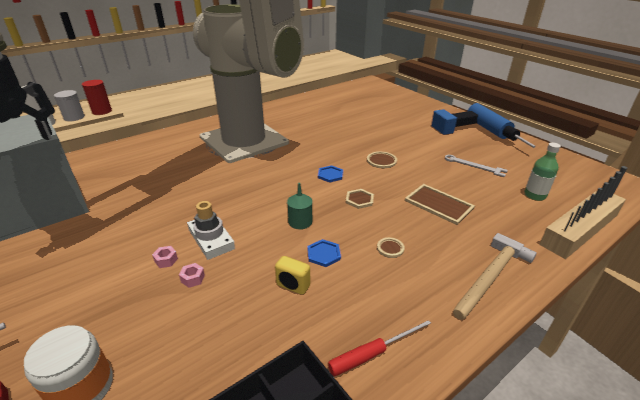

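View pics/wrist0.png

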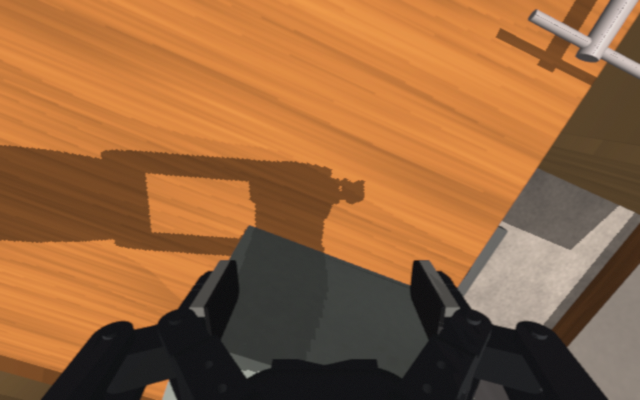

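The top view shows the stack at (424,253). These could be confused with what I need:
- **Nut:** the pink nuts at (449,214) and (464,248) look like it. The one I want is the dark one in the stack.
- **Nut tray:** the blue hexagons at (344,183) and (264,288) look like it. The plywood one is at (268,229).
- **Oil can:** the bottle at (103,130) looks like it. The can with the spout is at (339,230).

The round trays are at (292,158), small, and (191,280), large. The oblong tray is at (207,180).

```bash
cat > h.py <<'E'
from bench import *
import cv2, numpy as np
from scipy.spatial.transform import Rotation as R
np.set_printoptions(precision=2,suppress=True)
def tool_T(s=None):
    s=s or sense(); T=np.eye(4); T[:3,:3]=R.from_euler('xyz',s['tcp_rot'],degrees=True).as_matrix(); T[:3,3]=s['tool_pos']; return T
def cam(n,s=None):
    m=camera_model(n); 
    return m['intrinsics'], (m['pose'] if n!='wrist' else tool_T(s)@m['T_tool_cam'])
def ray(px,K,P,z):
    px=np.atleast_2d(np.array(px,float)); d=np.c_[px,np.ones(len(px))]@np.linalg.inv(K).T@P[:3,:3].T
    o=P[:3,3]; t=(z-o[2])/d[:,2]; return o+d*t[:,None]
def proj(p,K,P):
    p=np.atleast_2d(p); c=(p-P[:3,3])@P[:3,:3]; q=c@K.T; return q[:,:2]/q[:,2:]
def snap(n,name):
    s=sense(); im=cv2.cvtColor(snapshot(n),cv2.COLOR_RGB2BGR); cv2.imwrite(f'pics/{name}.png',im); return im,s
E
python3 - <<'E'
import bench
print([x for x in dir(bench) if not x.startswith('__')])
from h import *
im=cv2.imread('pics/top0.png'); K,P=cam('top')
for n,p,z in [('bush',(424+7,251),100),('blk',(422,254),24),('bt',(292,158),9),('nt',(268,229),9),('brt',(191,280),9),('blt',(207,180),9),('can',(339,230),110),('tape',(385,162),60),('pink',(449,214),20),('pink',(464,248),20)]:
    print(n,ray(p,K,P,z)[0])
c=cv2.resize(im[200:300,370:490],None,fx=6,fy=6,interpolation=cv2.INTER_CUBIC); cv2.imwrite('pics/ctop.png',c)
im=cv2.imread('pics/scene0.png');c=cv2.resize(im[180:300,130:270],None,fx=5,fy=5,interpolation=cv2.INTER_CUBIC); cv2.imwrite('pics/cscene.png',c)
E
```

```text
['PlanningError', 'camera_model', 'grip_depth', 'hand_in', 'sense', 'snapshot']
bush [ 393.64 -294.53  100.  ]
blk [ 392.17 -294.18   24.  ]
bt [659.82   9.05   9.  ]
nt [478.74  77.46   9.  ]
brt [366.5  267.49   9.  ]
blt [614.57 228.67   9.  ]
can [452.23 -92.9  110.  ]
tape [ 618.38 -220.55   60.  ]
pink [ 486.2  -374.08   20.  ]
pink [ 400.29 -399.41   20.  ]
```

View pics/ctop.png

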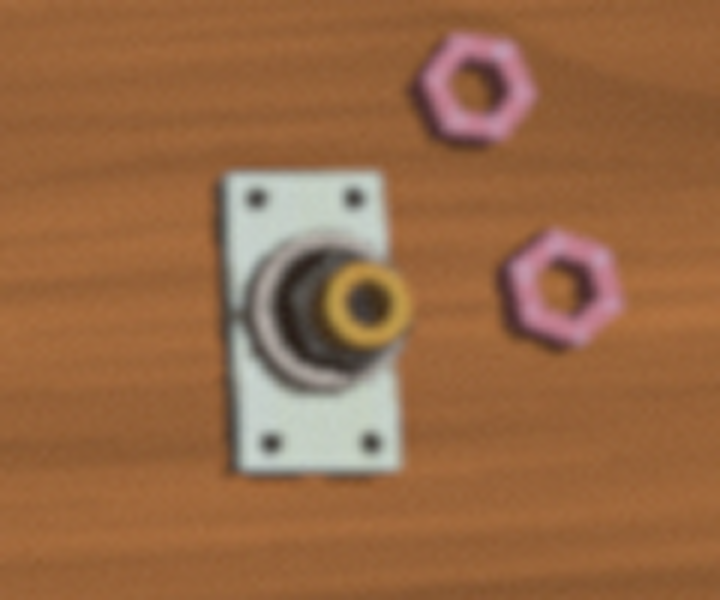

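View pics/cscene.png

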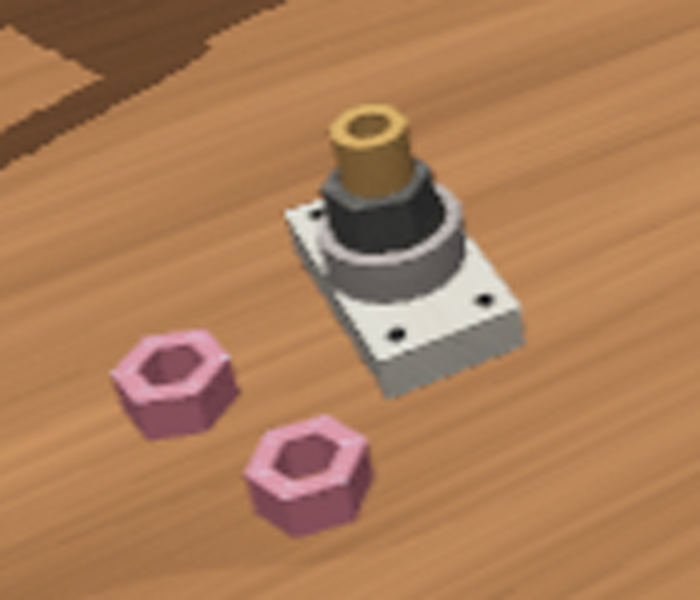

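>>> step_arm([
  {"tx": 3.1,"ty": -2.2},
  {"tx": 3.1,"ty": -2.2},
  {"tx": 3.1,"ty": -2.2},
  {"tx": 3.1,"ty": -2.2},
  {"tx": 3.1,"ty": -2.2},
  {"tx": 3.1,"ty": -2.2},
  {"tx": 3.1,"ty": -2.2},
  {"tx": 3.1,"ty": -2.2,"tz": 3.0},
])

```text
invalid input
```

>>> step_arm([
  {"az": 5.7},
  {"az": 5.7},
  {"az": 5.7},
  {"az": 5.7},
  {},
  {},
])

```text
invalid input
```

View pics/w1.png

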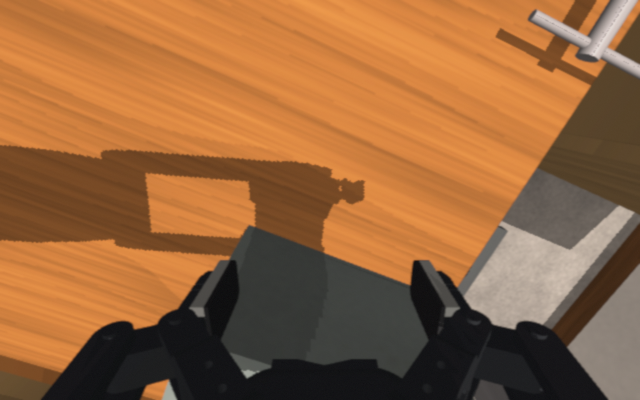

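The tool rejected rows that leave keys out, so I'll fill in every field.

>>> step_arm([
  {"grip": 8.5,"tx": 3.1,"ty": -2.2,"tz": 0,"ax": 0,"ay": 0,"az": 0},
  {"grip": 8.5,"tx": 3.1,"ty": -2.2,"tz": 0,"ax": 0,"ay": 0,"az": 0},
  {"grip": 8.5,"tx": 3.1,"ty": -2.2,"tz": 0,"ax": 0,"ay": 0,"az": 0},
  {"grip": 8.5,"tx": 3.1,"ty": -2.2,"tz": 0,"ax": 0,"ay": 0,"az": 0},
  {"grip": 8.5,"tx": 3.1,"ty": -2.2,"tz": 0,"ax": 0,"ay": 0,"az": 0},
  {"grip": 8.5,"tx": 3.1,"ty": -2.2,"tz": 0,"ax": 0,"ay": 0,"az": 0},
  {"grip": 8.5,"tx": 3.1,"ty": -2.2,"tz": 0,"ax": 0,"ay": 0,"az": 0},
  {"grip": 8.5,"tx": 3.1,"ty": -2.2,"tz": 1.5,"ax": 0,"ay": 0,"az": 0},
])

```text
time: 0.87
tool_pos: [395.0, -293.9, 219.2]
tcp_rot: [179.7, -0.1, 22.8]
ft_force: [0.8, -1.5, 0.8]
finger_gap: 85.1
```

>>> step_arm([
  {"grip": 8.5,"tx": 0,"ty": 0,"tz": 1.5,"ax": 0,"ay": 0,"az": 5.7},
  {"grip": 8.5,"tx": 0,"ty": 0,"tz": 0,"ax": 0,"ay": 0,"az": 5.7},
  {"grip": 8.5,"tx": 0,"ty": 0,"tz": 0,"ax": 0,"ay": 0,"az": 5.7},
  {"grip": 8.5,"tx": 0,"ty": 0,"tz": 0,"ax": 0,"ay": 0,"az": 5.7},
  {"grip": 8.5,"tx": 0,"ty": 0,"tz": 0,"ax": 0,"ay": 0,"az": 0},
  {"grip": 8.5,"tx": 0,"ty": 0,"tz": 0,"ax": 0,"ay": 0,"az": 0},
])

```text
time: 1.37
tool_pos: [393.2, -294.4, 201.2]
tcp_rot: [-180.0, 0.0, 0.2]
ft_force: [-0.1, 0.9, 0.5]
finger_gap: 85.2
```

```bash
python3 - <<'E'
from h import *
s=sense(); print(s)
snap('wrist','w2')
E
```

```text
{'time': 1.3667, 'joint_pos': array([-42.8 ,  -8.71, 104.48,   0.  ,  84.24,  46.97]), 'qd': array([-0.2 ,  0.03, -0.03,  0.01,  0.  , -1.47]), 'joint_efforts': array([  0.14, -41.59, -49.49,   0.01,   0.  ,   0.79]), 'tool_pos': array([ 393.18, -294.35,  201.19]), 'tcp_rot': array([-179.99,    0.01,    0.23]), 'ft_force': array([-0.09,  0.92,  0.53]), 'wrist_torque': array([0.01, 0.04, 0.  ]), 'finger_gap': 85.23263431943882}
```

View pics/w2.png

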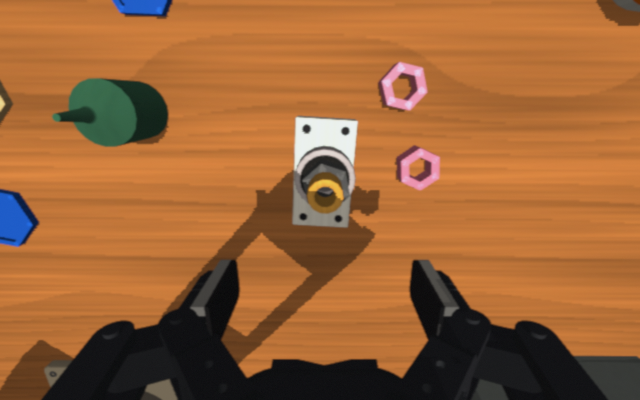

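```bash
python3 - <<'E'
from h import *
im=cv2.imread('pics/w2.png')
c=cv2.resize(im[105:240,280:370],None,fx=6,fy=6,interpolation=cv2.INTER_CUBIC)[:600*2]
cv2.imwrite('pics/cw2.png',cv2.resize(im[110:210,270:380],None,fx=6,fy=6,interpolation=cv2.INTER_CUBIC))
hsv=cv2.cvtColor(im,cv2.COLOR_BGR2HSV)
print(hsv[193,312],hsv[205,325],hsv[180,325])
m=cv2.inRange(hsv,(18,100,60),(35,255,255)); m[:, :290]=0;m[:,370:]=0;m[:160]=0;m[230:]=0
n,l,st,ce=cv2.connectedComponentsWithStats(m); print(st,ce)
K,P=cam('wrist')
for z,p in ((98,(325,188)),(98,(325,192))): print(ray(p,K,P,z))
# block corners
g=[(295,117),(358,121),(348,228),(293,224)]
print(ray(g,K,P,24))
cv2.imwrite('pics/m.png',cv2.resize(m[110:240,270:380],None,fx=4,fy=4))
E
```

```text
[ 18 184 137] [ 18 185  84] [ 22 175 225]
[[     0      0    640    400 255088]
 [   307    173     36     40    912]] [[319.48 199.52]
 [324.69 192.85]]
[[ 402.   -295.62   98.  ]]
[[ 398.44 -295.64   98.  ]]
[[ 455.06 -264.98   24.  ]
 [ 451.35 -329.45   24.  ]
 [ 331.34 -322.76   24.  ]
 [ 336.13 -259.42   24.  ]]
```

View pics/cw2.png

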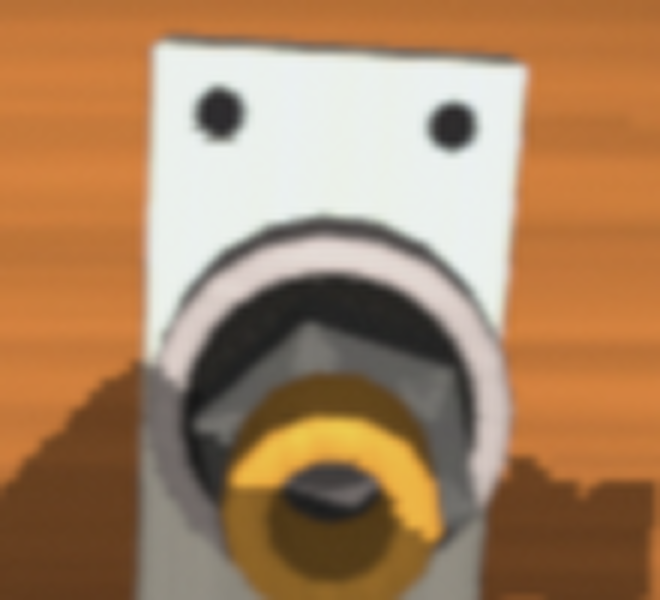

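Block: centre about (393.5, −294), yaw about −3°. Bush: about (395, −295.5), and the two cameras agree. I'll go down with TCP z ≈ 77 so the fingertips stay clear of the nut's top at 70.

>>> step_arm([
  {"grip": 6.5,"tx": 0.2,"ty": 0.1,"tz": 3.5,"ax": 0,"ay": 0,"az": 0},
  {"grip": 6.5,"tx": 0,"ty": 0,"tz": 3.5,"ax": 0,"ay": 0,"az": 0},
  {"grip": 6.5,"tx": 0,"ty": 0,"tz": 3.5,"ax": 0,"ay": 0,"az": 0},
  {"grip": 6.5,"tx": 0,"ty": 0,"tz": 1.9,"ax": 0,"ay": 0,"az": 0},
  {"grip": 6.5,"tx": 0,"ty": 0,"tz": 0,"ax": 0,"ay": 0,"az": 0},
  {"grip": 6.5,"tx": 0,"ty": 0,"tz": 0,"ax": 0,"ay": 0,"az": 0},
], newtons=40)

```text
time: 1.92
tool_pos: [394.4, -294.8, 76.6]
tcp_rot: [-179.9, 0.1, 0.1]
ft_force: [0.3, 0.5, 1.1]
finger_gap: 65.1
```

```bash
python3 - <<'E'
from h import *
s=sense(); print(s['tool_pos'],s['tcp_rot'],s['finger_gap'])
a,_=snap('wrist','w3'); b,_=snap('scene','s3')
cv2.imwrite('pics/c3.png',np.hstack([cv2.resize(b[170:290,140:300],(640,480),interpolation=cv2.INTER_CUBIC)]))
E
```

```text
[ 394.42 -294.84   76.58] [-179.89    0.11    0.14] 65.08162582649884
```

View pics/w3.png

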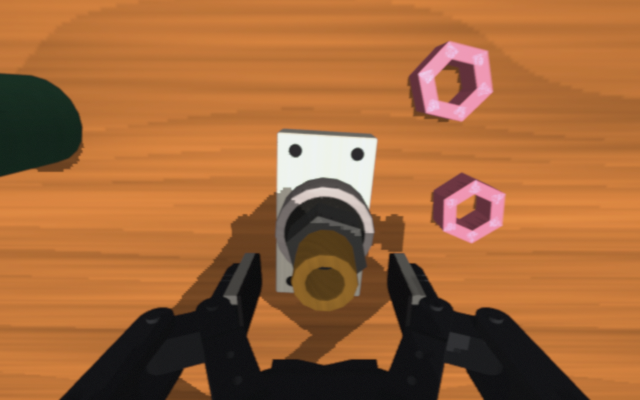

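View pics/c3.png

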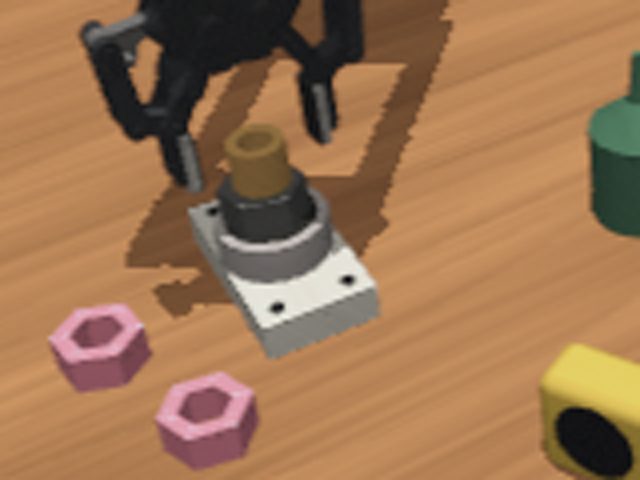

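The wrist view shows the bush at (324,283), centred between the fingers. Closing now.

>>> step_arm([
  {"grip": 2.6,"tx": 0,"ty": 0,"tz": 0,"ax": 0,"ay": 0,"az": 0},
  {"grip": 2.6,"tx": 0,"ty": 0,"tz": 0,"ax": 0,"ay": 0,"az": 0},
  {"grip": 2.6,"tx": 0,"ty": 0,"tz": 0,"ax": 0,"ay": 0,"az": 0},
  {"grip": 2.6,"tx": 0,"ty": 0,"tz": 0,"ax": 0,"ay": 0,"az": 0},
  {"grip": 2.6,"tx": 0,"ty": 0,"tz": 0,"ax": 0,"ay": 0,"az": 0},
  {"grip": 2.6,"tx": 0,"ty": 0,"tz": 0,"ax": 0,"ay": 0,"az": 0},
], newtons=40)

```text
time: 2.52
tool_pos: [396.2, -296.3, 79.2]
tcp_rot: [179.9, -0.1, 0.1]
ft_force: [-1.4, 0.9, 6.2]
finger_gap: 30.3
```

>>> step_arm([
  {"grip": 2.6,"tx": 0,"ty": 0,"tz": 0,"ax": 0,"ay": 0,"az": 0},
  {"grip": 2.6,"tx": 0,"ty": 0,"tz": 0,"ax": 0,"ay": 0,"az": 0},
], newtons=40)

```text
time: 2.68
tool_pos: [396.2, -296.3, 79.2]
tcp_rot: [179.9, -0.1, 0.1]
ft_force: [-1.6, 1.7, 6.2]
finger_gap: 30.2
```

```bash
python3 - <<'E'
from h import *
s=sense(); print(s['tool_pos'],s['tcp_rot'],s['finger_gap'],s['ft_force'])
a,_=snap('wrist','w4'); b,_=snap('scene','s4')
cv2.imwrite('pics/c4.png',np.hstack([cv2.resize(b[170:290,140:300],(640,480),interpolation=cv2.INTER_CUBIC)]))
E
```

```text
[ 396.19 -296.32   79.19] [179.88  -0.12   0.07] 30.24793528115541 [-1.63  1.67  6.2 ]
```

View pics/c4.png

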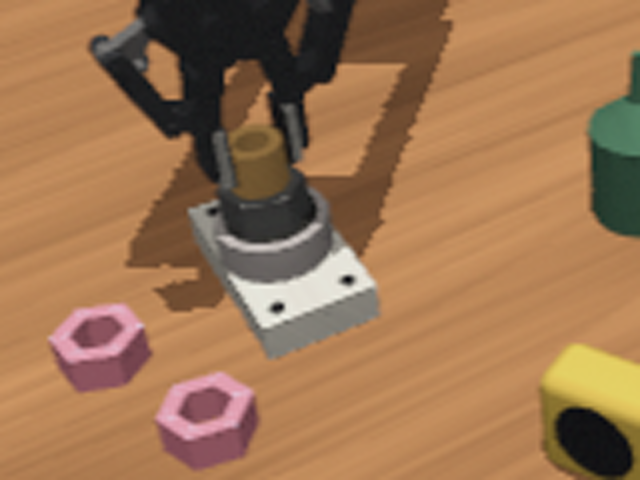

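>>> step_arm([
  {"grip": 2.6,"tx": 0,"ty": 0,"tz": -0.8,"ax": 0,"ay": 0,"az": 0},
  {"grip": 2.6,"tx": 0,"ty": 0,"tz": -1.2,"ax": 0,"ay": 0,"az": 0},
  {"grip": 2.6,"tx": 0,"ty": 0,"tz": -2,"ax": 0,"ay": 0,"az": 0},
  {"grip": 2.6,"tx": 0,"ty": 0,"tz": 0,"ax": 0,"ay": 0,"az": 0},
  {"grip": 2.6,"tx": 0,"ty": 0,"tz": 0,"ax": 0,"ay": 0,"az": 0},
])

```text
time: 3.2
tool_pos: [396.3, -296.4, 119.3]
tcp_rot: [179.8, -0.2, 0.1]
ft_force: [0.1, -0.5, -1.5]
finger_gap: 30.7
```

```bash
python3 - <<'E'
from h import *
s=sense(); print(s['tool_pos'],s['tcp_rot'],s['finger_gap'],s['ft_force'])
a,_=snap('wrist','w5'); b,_=snap('scene','s5')
cv2.imwrite('pics/c5.png',np.hstack([cv2.resize(b[150:270,140:240],(500,600),interpolation=cv2.INTER_CUBIC)]))
E
```

```text
[ 396.31 -296.44  119.3 ] [179.84  -0.17   0.05] 30.67459419506141 [ 0.06 -0.54 -1.48]
```

View pics/c5.png

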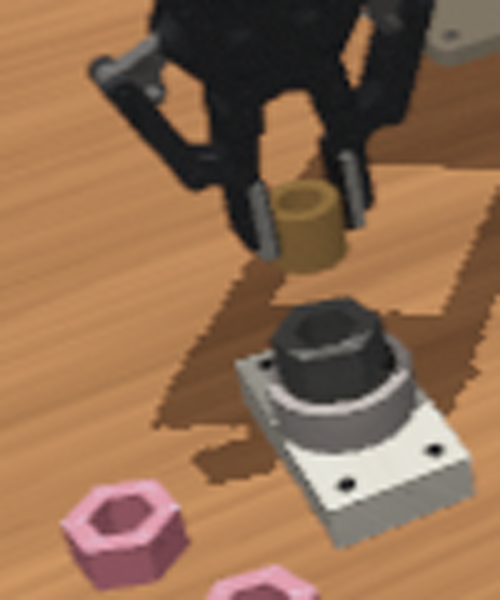

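View pics/w5.png

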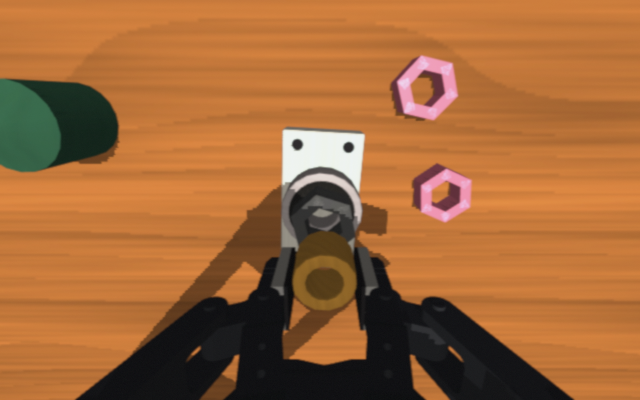

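```bash
python3 - <<'E'
from h import *
K,P=cam('scene')
for z in (105,110,115,120):
    print(z,'tip',proj([[396+11,-296-15.5,z],[396-11,-296-15.5,z],[396+11,-296+15.5,z]],K,P).ravel(),'bushbottom',proj([396+10,-296-12,z],K,P))
print((140+265/5,150+258/5),(140+355/5,150+225/5),'bush low',(140+310/5,150+270/5))
E
```

```text
105 tip [197.16 207.33 192.96 202.33 211.19 202.12] bushbottom [[198.58 206.5 ]]
110 tip [196.74 205.37 192.53 200.39 210.83 200.18] bushbottom [[198.16 204.55]]
115 tip [196.31 203.41 192.09 198.44 210.46 198.24] bushbottom [[197.74 202.58]]
120 tip [195.89 201.42 191.66 196.48 210.09 196.27] bushbottom [[197.32 200.61]]
(193.0, 201.6) (211.0, 195.0) bush low (202.0, 204.0)
```

```bash
python3 - <<'E'
from h import *
im=cv2.imread('pics/top0.png'); K,P=cam('top')
hsv=cv2.cvtColor(im,cv2.COLOR_BGR2HSV)
for n,(x,y),r in [('bush',(292,158),16),('nut',(268,229),19),('bear',(191,280),23),('block',(207,180),36)]:
    roi=np.zeros(im.shape[:2],np.uint8); cv2.circle(roi,(x,y),r,255,-1)
    m=cv2.inRange(hsv,(12,40,150),(35,140,255))&roi
    pts=np.argwhere(m)[:,::-1]; h=cv2.convexHull(pts.astype(np.int32))
    hp=h[:,0].astype(float)
    w=ray(hp,K,P,9)[:,:2].astype(np.float32)
    (c,rad)=cv2.minEnclosingCircle(w); print(n,len(pts),'circ',c,rad,'rect',cv2.minAreaRect(w))
    if n=='bush': print(cv2.resize(hsv[y-1:y+1,x-13:x-5],None,fx=1,fy=1).reshape(-1,3)[:8])
E
```

```text
bush 180 circ (660.521240234375, 8.964691162109375) 31.259572982788086 rect ((661.3499145507812, 8.971458435058594), (62.26081848144531, 57.01016616821289), 86.42857360839844)
[[ 14 160 148]
 [ 15 137 154]
 [ 19 112 176]
 [ 21 103 183]
 [ 19 107 150]
 [ 16 123 118]
 [ 12 149  99]
 [ 12 165  96]]
nut 268 circ (480.1650390625, 78.5040283203125) 40.093814849853516 rect ((479.89892578125, 79.75886535644531), (77.69425201416016, 71.75840759277344), 74.97305297851562)
bear 317 circ (366.14605712890625, 267.1641540527344) 46.13809585571289 rect ((365.7962951660156, 267.5139465332031), (89.25700378417969, 89.71005249023438), 43.49076461791992)
block 494 circ (616.2708740234375, 229.87039184570312) 86.23237609863281 rect ((616.668212890625, 229.79342651367188), (149.909423828125, 94.95775604248047), 10.325268745422363)
```

Bush held upright, with its underside about 9 mm below the TCP. Moving to the bush tray at (660.5, 9).

>>> step_arm([
  {"grip": 2.6,"tx": 0,"ty": 0,"tz": -3,"ax": 0,"ay": 0,"az": 0},
  {"grip": 2.6,"tx": 1.1,"ty": -1.25,"tz": -3,"ax": 0,"ay": 0,"az": 0},
  {"grip": 2.6,"tx": 2.2,"ty": -2.55,"tz": 0,"ax": 0,"ay": 0,"az": 0},
  {"grip": 2.6,"tx": 2.2,"ty": -2.55,"tz": 0,"ax": 0,"ay": 0,"az": 0},
  {"grip": 2.6,"tx": 2.2,"ty": -2.55,"tz": 0,"ax": 0,"ay": 0,"az": 0},
  {"grip": 2.6,"tx": 2.2,"ty": -2.55,"tz": 0,"ax": 0,"ay": 0,"az": 0},
  {"grip": 2.6,"tx": 2.2,"ty": -2.55,"tz": 0,"ax": 0,"ay": 0,"az": 0},
  {"grip": 2.6,"tx": 2.2,"ty": -2.55,"tz": 0,"ax": 0,"ay": 0,"az": 0},
])

```text
time: 3.97
tool_pos: [538.2, -128.1, 175.8]
tcp_rot: [-180.0, 0.1, 0.0]
ft_force: [-0.1, -0.2, -1.2]
finger_gap: 30.0
```

>>> step_arm([
  {"grip": 2.6,"tx": 2.2,"ty": -2.55,"tz": 0,"ax": 0,"ay": 0,"az": 0},
  {"grip": 2.6,"tx": 2.2,"ty": -2.55,"tz": 0,"ax": 0,"ay": 0,"az": 0},
  {"grip": 2.6,"tx": 2.2,"ty": -2.55,"tz": 0,"ax": 0,"ay": 0,"az": 0},
  {"grip": 2.6,"tx": 2.2,"ty": -2.55,"tz": 0,"ax": 0,"ay": 0,"az": 0},
  {"grip": 2.6,"tx": 2.2,"ty": -2.55,"tz": 0,"ax": 0,"ay": 0,"az": 0},
  {"grip": 2.6,"tx": 1.1,"ty": -1.25,"tz": 0,"ax": 0,"ay": 0,"az": 0},
  {"grip": 2.6,"tx": 0,"ty": 0,"tz": 0,"ax": 0,"ay": 0,"az": 0},
  {"grip": 2.6,"tx": 0,"ty": 0,"tz": 0,"ax": 0,"ay": 0,"az": 0},
])

```text
time: 4.63
tool_pos: [658.3, 11.1, 175.2]
tcp_rot: [180.0, 0.2, 0.2]
ft_force: [-0.4, -0.9, -1.7]
finger_gap: 30.2
```

```bash
python3 - <<'E'
from h import *
s=sense(); print(s['tool_pos'],s['tcp_rot'],s['finger_gap'],s['ft_force'])
a,_=snap('wrist','w6')
E
```

```text
[658.32  11.13 175.24] [180.     0.17   0.15] 30.161980746310746 [-0.4  -0.94 -1.75]
```

View pics/w6.png

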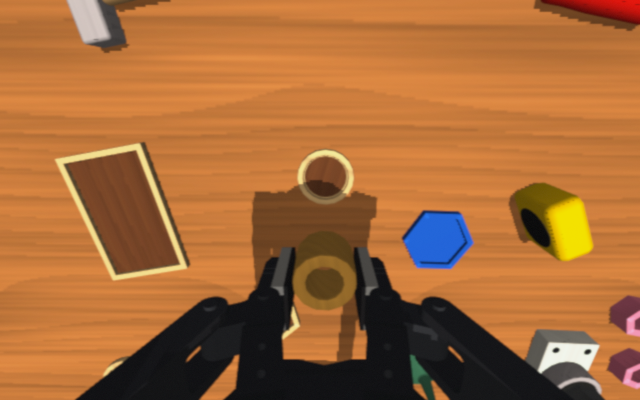

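```bash
python3 - <<'E'
from h import *
im=cv2.imread('pics/w6.png'); K,P=cam('wrist'); s=sense()
hsv=cv2.cvtColor(im,cv2.COLOR_BGR2HSV)
roi=np.zeros(im.shape[:2],np.uint8); cv2.circle(roi,(325,177),32,255,-1)
m=cv2.inRange(hsv,(15,20,90),(35,165,255))&roi
pts=cv2.convexHull(np.argwhere(m)[:,::-1].astype(np.int32))[:,0]
w=ray(pts,K,P,9)[:,:2].astype(np.float32); print(cv2.minEnclosingCircle(w),cv2.boundingRect(pts),s['tool_pos'])
# bush top: known z = tcp-9+28
print(ray((324.5,283),K,P,s['tool_pos'][2]+19))
for p in [(59,160),(141,145),(187,265),(115,278)]: print(ray(p,K,P,9))
E
```

```text
((659.1468505859375, 8.4912691116333), 30.442277908325195) (297, 149, 58, 56) [658.03  10.2  175.61]
[[656.65   9.6  194.61]]
[[677.13 283.31   9.  ]]
[[692.65 195.67   9.  ]]
[[553.03 169.58   9.  ]]
[[535.32 257.55   9.  ]]
```

>>> step_arm([
  {"grip": 2.6,"tx": 0.15,"ty": 0.15,"tz": 3.7,"ax": 0,"ay": 0,"az": 0},
  {"grip": 2.6,"tx": 0,"ty": 0,"tz": 3.7,"ax": 0,"ay": 0,"az": 0},
  {"grip": 2.6,"tx": 0,"ty": 0,"tz": 3.7,"ax": 0,"ay": 0,"az": 0},
  {"grip": 2.6,"tx": 0,"ty": 0,"tz": 3.0,"ax": 0,"ay": 0,"az": 0},
  {"grip": 2.6,"tx": 0,"ty": 0,"tz": 1.2,"ax": 0,"ay": 0,"az": 0},
  {"grip": 2.6,"tx": 0,"ty": 0,"tz": 0.3,"ax": 0,"ay": 0,"az": 0},
  {"grip": 2.6,"tx": 0,"ty": 0,"tz": 0,"ax": 0,"ay": 0,"az": 0},
  {"grip": 2.6,"tx": 0,"ty": 0,"tz": 0,"ax": 0,"ay": 0,"az": 0},
])

```text
time: 5.35
tool_pos: [662.1, 8.2, 23.9]
tcp_rot: [180.0, -0.2, 0.0]
ft_force: [-0.1, 0.2, -1.0]
finger_gap: 30.3
```

```bash
python3 - <<'E'
from h import *
s=sense(); print(s['tool_pos'],s['tcp_rot'],s['finger_gap'],s['ft_force'])
b,_=snap('scene','s7'); K,P=cam('scene'); 
x,y=proj([660,9,20],K,P)[0].astype(int); print(x,y)
cv2.imwrite('pics/c7.png',cv2.resize(b[y-50:y+50,x-60:x+60],(720,600),interpolation=cv2.INTER_CUBIC))
E
```

```text
[662.06   8.19  23.88] [179.98  -0.2    0.01] 30.34261187540423 [-0.13  0.23 -1.03]
390 242
```

View pics/c7.png

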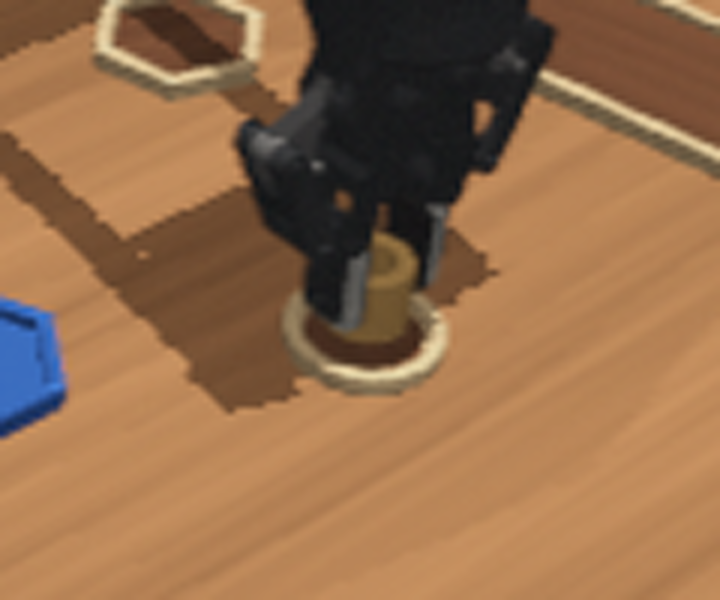

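>>> step_arm([
  {"grip": 2.6,"tx": -0.1,"ty": 0,"tz": 0.4,"ax": 0,"ay": 0,"az": 0},
  {"grip": 2.6,"tx": 0,"ty": 0,"tz": 0.3,"ax": 0,"ay": 0,"az": 0},
  {"grip": 2.6,"tx": 0,"ty": 0,"tz": 0.1,"ax": 0,"ay": 0,"az": 0},
  {"grip": 2.6,"tx": 0,"ty": 0,"tz": 0,"ax": 0,"ay": 0,"az": 0},
  {"grip": 2.6,"tx": 0,"ty": 0,"tz": 0,"ax": 0,"ay": 0,"az": 0},
])

```text
time: 5.82
tool_pos: [659.5, 8.9, 13.4]
tcp_rot: [-180.0, -0.0, 0.1]
ft_force: [-1.1, 0.3, -2.5]
finger_gap: 30.4
```

>>> step_arm([
  {"grip": 2.6,"tx": 0,"ty": 0,"tz": 0.1,"ax": 0,"ay": 0,"az": 0},
  {"grip": 2.6,"tx": 0,"ty": 0,"tz": 0,"ax": 0,"ay": 0,"az": 0},
  {"grip": 2.6,"tx": 0,"ty": 0,"tz": 0,"ax": 0,"ay": 0,"az": 0},
])

```text
time: 6.07
tool_pos: [659.7, 8.9, 13.3]
tcp_rot: [180.0, -0.0, 0.1]
ft_force: [-4.6, -0.6, 4.9]
finger_gap: 30.1
```

Contact at about 5 N, so the bush is on the floor. Releasing.

>>> step_arm([
  {"grip": 5.5,"tx": 0,"ty": 0,"tz": 0,"ax": 0,"ay": 0,"az": 0},
  {"grip": 5.5,"tx": 0,"ty": 0,"tz": 0,"ax": 0,"ay": 0,"az": 0},
  {"grip": 5.5,"tx": 0,"ty": 0,"tz": 0,"ax": 0,"ay": 0,"az": 0},
  {"grip": 5.5,"tx": 0,"ty": 0,"tz": 0,"ax": 0,"ay": 0,"az": 0},
  {"grip": 6.5,"tx": 0,"ty": 0,"tz": -1,"ax": 0,"ay": 0,"az": 0},
  {"grip": 7.5,"tx": 0,"ty": 0,"tz": -3,"ax": 0,"ay": 0,"az": 0},
  {"grip": 7.5,"tx": 0,"ty": 0,"tz": -3.8,"ax": 0,"ay": 0,"az": 0},
  {"grip": 7.5,"tx": 0,"ty": 0,"tz": -3.8,"ax": 0,"ay": 0,"az": 0},
])

```text
time: 6.73
tool_pos: [658.3, 8.9, 129.0]
tcp_rot: [-180.0, 0.1, 0.0]
ft_force: [1.1, -0.6, 0.1]
finger_gap: 75.0
```

>>> step_arm([
  {"grip": 7.5,"tx": 0,"ty": 0,"tz": -3.8,"ax": 0,"ay": 0,"az": 0},
  {"grip": 7.5,"tx": -2.2,"ty": 2.55,"tz": 0,"ax": 0,"ay": 0,"az": 0},
  {"grip": 7.5,"tx": -2.2,"ty": 2.55,"tz": 0,"ax": 0,"ay": 0,"az": 0},
  {"grip": 7.5,"tx": -2.2,"ty": 2.55,"tz": 0,"ax": 0,"ay": 0,"az": 0},
  {"grip": 7.5,"tx": -2.2,"ty": 2.55,"tz": 0,"ax": 0,"ay": 0,"az": 0},
  {"grip": 7.5,"tx": -2.2,"ty": 2.55,"tz": 0,"ax": 0,"ay": 0,"az": 0},
  {"grip": 7.5,"tx": -2.2,"ty": 2.55,"tz": 0,"ax": 0,"ay": 0,"az": 0},
  {"grip": 7.5,"tx": -2.2,"ty": 2.55,"tz": 0,"ax": 0,"ay": 0,"az": 0},
])

```text
time: 7.4
tool_pos: [504.5, -170.8, 167.2]
tcp_rot: [180.0, -0.1, 0.1]
ft_force: [-0.5, -0.3, -0.2]
finger_gap: 74.7
```

>>> step_arm([
  {"grip": 7.5,"tx": -2.2,"ty": 2.55,"tz": 0,"ax": 0,"ay": 0,"az": 0},
  {"grip": 7.5,"tx": -2.2,"ty": 2.55,"tz": 0,"ax": 0,"ay": 0,"az": 0},
  {"grip": 7.5,"tx": -2.2,"ty": 2.55,"tz": 0,"ax": 0,"ay": 0,"az": 0},
  {"grip": 7.5,"tx": -2.2,"ty": 2.55,"tz": 0,"ax": 0,"ay": 0,"az": 0},
  {"grip": 7.5,"tx": -2.2,"ty": 2.55,"tz": 0,"ax": 0,"ay": 0,"az": 0},
  {"grip": 7.5,"tx": 0,"ty": 0,"tz": 0,"ax": 0,"ay": 0,"az": 0},
  {"grip": 7.5,"tx": 0,"ty": 0,"tz": 0,"ax": 0,"ay": 0,"az": 0},
])

```text
time: 7.98
tool_pos: [394.8, -298.8, 167.2]
tcp_rot: [180.0, -0.0, -0.2]
ft_force: [0.4, -0.2, -0.2]
finger_gap: 75.0
```

```bash
python3 - <<'E'
from h import *
s=sense(); print(s['tool_pos'],s['tcp_rot'],s['finger_gap'],s['ft_force'])
a,_=snap('wrist','w8');b,_=snap('scene','s8'); 
x,y=390,242
u=cv2.resize(b[y-30:y+30,x-36:x+36],(480,400),interpolation=cv2.INTER_CUBIC)
v=cv2.resize(a[130:250,270:390],(400,400),interpolation=cv2.INTER_CUBIC)
cv2.imwrite('pics/c8.png',np.hstack([u[:,:400],v]))
E
```

```text
[ 394.82 -298.76  167.17] [179.96  -0.05  -0.16] 74.98535655388807 [ 0.39 -0.17 -0.19]
```

View pics/c8.png

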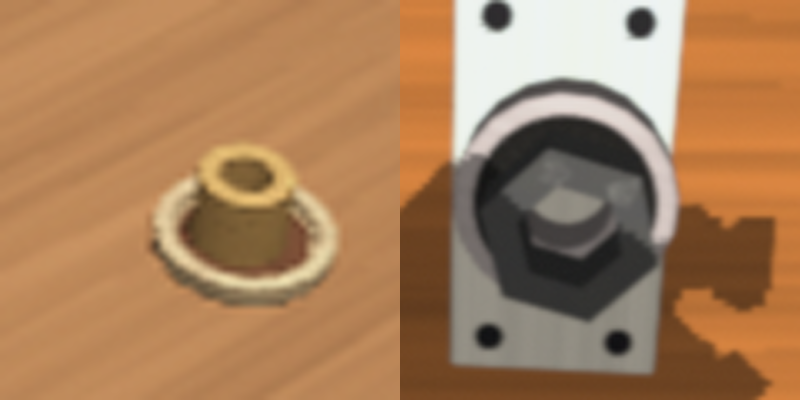

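View pics/w8.png

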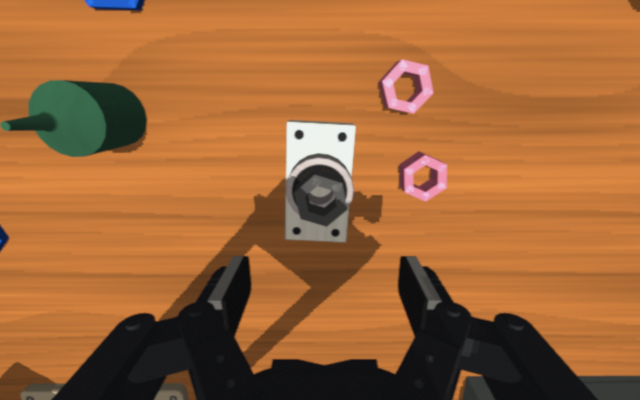

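```bash
python3 - <<'E'
from h import *
a=cv2.imread('pics/w8.png')[155:235,280:365]
g=cv2.cvtColor(a,cv2.COLOR_BGR2GRAY).astype(float); g=np.clip((g/150)**0.5*255,0,255).astype(np.uint8)
cv2.imwrite('pics/c9.png',cv2.resize(g,None,fx=7,fy=7,interpolation=cv2.INTER_CUBIC))
E
```

```text
(no output)
```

View pics/c9.png

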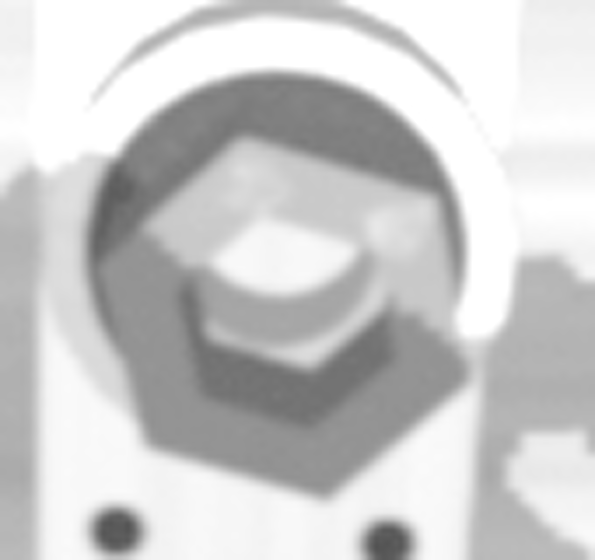

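```bash
python3 - <<'E'
from h import *
K,P=cam('wrist'); s=sense(); print(s['tool_pos'],s['tcp_rot'])
v=np.array([(150,445),(325,497),(470,375),(435,190),(245,135),(95,262)])/7-0.5+[280.5,155.5]
w=ray(v,K,P,70)[:,:2]; c=w.mean(0); print(c)
d=w-c; print(np.linalg.norm(d,axis=1)); ang=np.degrees(np.arctan2(d[:,1],d[:,0])); print(ang)
print('corner mod60',np.degrees(np.angle(np.exp(1j*np.radians(ang*6)).mean()))/6)
# bearing outer top circle
hsv=cv2.imread('pics/w8.png')
q=np.array([(275,12),(42,190),(515,230)])/7+[280,155]; print(ray(q,K,P,48))
E
```

```text
[ 396.1  -297.22  166.86] [179.99  -0.05   0.02]
[ 395.84 -295.07]
[23.27 23.56 23.21 23.78 23.29 23.85]
[ 133.96 -168.62 -107.61  -47.19   11.8    72.15]
corner mod60 12.413941942932261
[[ 428.77 -293.53   48.  ]
 [ 405.8  -263.6    48.  ]
 [ 400.44 -324.29   48.  ]]
```

The bush is upright in its tray. Nut: centre (395.8, −295.1), and the flats need a tool yaw of +12.4°. I'll shift 2 mm and turn −12.4° about tool z, then go down to TCP z ≈ 56.

>>> step_arm([
  {"grip": 6.5,"tx": 0,"ty": -0.2,"tz": 2,"ax": 0,"ay": 0,"az": -6.2},
  {"grip": 6.5,"tx": 0,"ty": 0,"tz": 2,"ax": 0,"ay": 0,"az": -6.2},
  {"grip": 6.5,"tx": 0,"ty": 0,"tz": 3.5,"ax": 0,"ay": 0,"az": 0},
  {"grip": 6.5,"tx": 0,"ty": 0,"tz": 2.5,"ax": 0,"ay": 0,"az": 0},
  {"grip": 6.5,"tx": 0,"ty": 0,"tz": 1,"ax": 0,"ay": 0,"az": 0},
  {"grip": 6.5,"tx": 0,"ty": 0,"tz": 0,"ax": 0,"ay": 0,"az": 0},
  {"grip": 6.5,"tx": 0,"ty": 0,"tz": 0,"ax": 0,"ay": 0,"az": 0},
], newtons=45)

```text
time: 8.67
tool_pos: [396.3, -294.9, 56.8]
tcp_rot: [-180.0, 0.0, 12.5]
ft_force: [0.1, -1.6, 1.0]
finger_gap: 64.7
```

```bash
python3 - <<'E'
from h import *
s=sense(); print(s['tool_pos'],s['tcp_rot'],s['finger_gap'],s['ft_force'])
a,_=snap('wrist','w10')
cv2.imwrite('pics/c10.png',cv2.resize(a[130:330,200:450],(750,600),interpolation=cv2.INTER_CUBIC))
E
```

```text
[ 396.35 -294.86   56.83] [-179.98    0.01   12.52] 64.74233798224805 [ 0.09 -1.61  0.96]
```

View pics/c10.png

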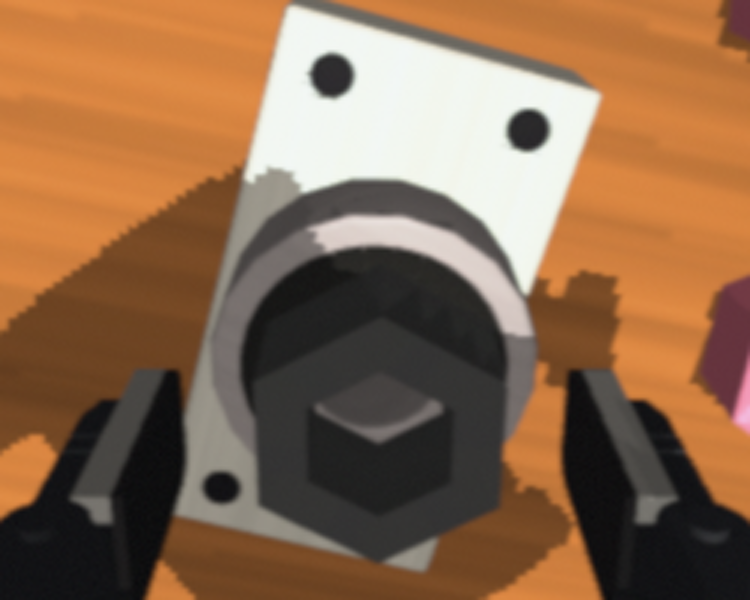

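The nut's flats are parallel to the pads, and it is centred at x ≈ 379 of 375 in the crop. Closing.

>>> step_arm([
  {"grip": 3.5,"tx": 0,"ty": 0,"tz": 0,"ax": 0,"ay": 0,"az": 0},
  {"grip": 3.5,"tx": 0,"ty": 0,"tz": 0,"ax": 0,"ay": 0,"az": 0},
  {"grip": 3.5,"tx": 0,"ty": 0,"tz": 0,"ax": 0,"ay": 0,"az": 0},
  {"grip": 3.5,"tx": 0,"ty": 0,"tz": 0,"ax": 0,"ay": 0,"az": 0},
  {"grip": 3.5,"tx": 0,"ty": 0,"tz": 0,"ax": 0,"ay": 0,"az": 0},
  {"grip": 3.5,"tx": 0,"ty": 0,"tz": 0,"ax": 0,"ay": 0,"az": 0},
], newtons=45)

```text
time: 9.22
tool_pos: [397.1, -296.6, 58.6]
tcp_rot: [179.8, -0.1, 12.4]
ft_force: [-0.4, 0.9, 6.3]
finger_gap: 39.7
```

>>> step_arm([
  {"grip": 3.5,"tx": 0,"ty": 0,"tz": -0.7,"ax": 0,"ay": 0,"az": 0},
  {"grip": 3.5,"tx": 0,"ty": 0,"tz": -1.3,"ax": 0,"ay": 0,"az": 0},
  {"grip": 3.5,"tx": 0,"ty": 0,"tz": -2,"ax": 0,"ay": 0,"az": 0},
  {"grip": 3.5,"tx": 0,"ty": 0,"tz": -3,"ax": 0,"ay": 0,"az": 0},
  {"grip": 3.5,"tx": 0,"ty": 0,"tz": -3.5,"ax": 0,"ay": 0,"az": 0},
  {"grip": 3.5,"tx": 0,"ty": 0,"tz": -3.5,"ax": 0,"ay": 0,"az": 0},
  {"grip": 3.5,"tx": 0,"ty": 0,"tz": 0,"ax": 0,"ay": 0,"az": 0},
], newtons=45)

```text
time: 9.8
tool_pos: [398.6, -298.2, 205.4]
tcp_rot: [179.4, -0.4, 12.4]
ft_force: [0.6, -0.7, -0.8]
finger_gap: 39.7
```

```bash
python3 - <<'E'
from h import *
s=sense(); print(s['tool_pos'],s['tcp_rot'],s['finger_gap'],s['ft_force'])
a,_=snap('wrist','w11');b,_=snap('scene','s11')
u=cv2.resize(b[90:290,120:290],(510,600),interpolation=cv2.INTER_CUBIC)
cv2.imwrite('pics/c11.png',u)
E
```

```text
[ 398.61 -298.19  205.45] [179.41  -0.41  12.44] 39.67192495785647 [ 0.57 -0.74 -0.77]
```

View pics/c11.png

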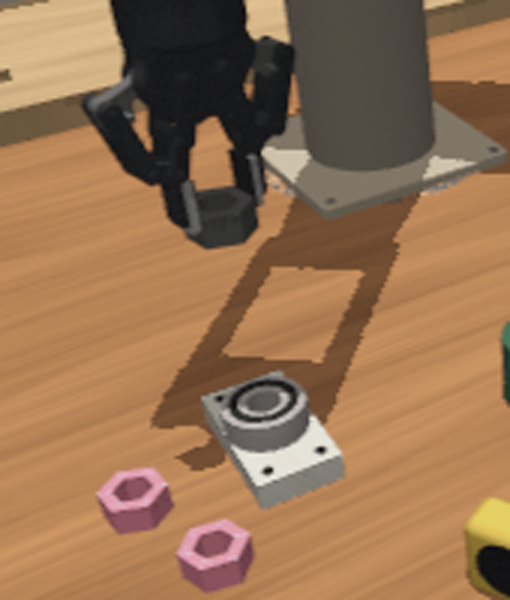

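View pics/w11.png

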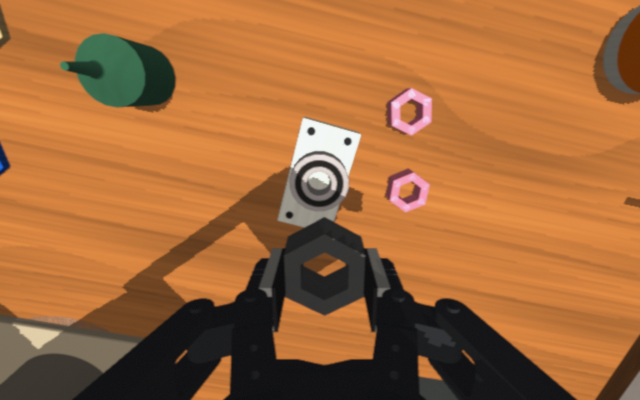

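>>> step_arm([
  {"grip": 3.5,"tx": 0,"ty": 0,"tz": 0,"ax": 0,"ay": 0,"az": 0},
  {"grip": 3.5,"tx": 0,"ty": 0,"tz": 0,"ax": 0,"ay": 0,"az": 0},
  {"grip": 3.5,"tx": 0,"ty": 0,"tz": 0,"ax": 0,"ay": 0,"az": 0},
])

```text
time: 10.15
tool_pos: [394.8, -294.7, 194.5]
tcp_rot: [-179.8, 0.1, 12.4]
ft_force: [0.7, 0.4, -0.6]
finger_gap: 39.5
```

```bash
python3 - <<'E'
from h import *
K,P=cam('scene')
print('px: spout tip ~ (299,184), base ~(300,226)')
for xy in [(452,-93),(470,-93)]:
  for z in (0,60,80,100,110,130,150): print(xy,z,proj([*xy,z],K,P)[0])
E
```

```text
px: spout tip ~ (299,184), base ~(300,226)
(452, -93) 0 [298.21 219.18]
(452, -93) 60 [297.53 198.93]
(452, -93) 80 [297.29 191.84]
(452, -93) 100 [297.05 184.57]
(452, -93) 110 [296.92 180.86]
(452, -93) 130 [296.67 173.3 ]
(452, -93) 150 [296.41 165.54]
(470, -93) 0 [302.46 222.92]
(470, -93) 60 [301.94 202.56]
(470, -93) 80 [301.76 195.42]
(470, -93) 100 [301.57 188.1 ]
(470, -93) 110 [301.47 184.37]
(470, -93) 130 [301.28 176.75]
(470, -93) 150 [301.08 168.94]
```

>>> step_arm([
  {"grip": 3.5,"tx": 0.8,"ty": -1.7,"tz": 0,"ax": 0,"ay": 0,"az": 0},
  {"grip": 3.5,"tx": 1.63,"ty": -3.47,"tz": 0,"ax": 0,"ay": 0,"az": 0},
  {"grip": 3.5,"tx": 1.63,"ty": -3.47,"tz": 0,"ax": 0,"ay": 0,"az": 0},
  {"grip": 3.5,"tx": 1.63,"ty": -3.47,"tz": 0,"ax": 0,"ay": 0,"az": 0},
  {"grip": 3.5,"tx": 1.63,"ty": -3.47,"tz": 0,"ax": 0,"ay": 0,"az": 0},
  {"grip": 3.5,"tx": 1.63,"ty": -3.47,"tz": 0,"ax": 0,"ay": 0,"az": 0},
  {"grip": 3.5,"tx": 1.63,"ty": -3.47,"tz": 0,"ax": 0,"ay": 0,"az": 0},
  {"grip": 3.5,"tx": 1.63,"ty": -3.47,"tz": 0,"ax": 0,"ay": 0,"az": 0},
])

```text
time: 10.82
tool_pos: [458.2, -13.4, 195.2]
tcp_rot: [-180.0, 0.1, 12.4]
ft_force: [1.0, -1.0, -1.6]
finger_gap: 39.4
```

>>> step_arm([
  {"grip": 3.5,"tx": 1.63,"ty": -3.47,"tz": 0,"ax": 0,"ay": 0,"az": 0},
  {"grip": 3.5,"tx": 1.63,"ty": -3.47,"tz": 0,"ax": 0,"ay": 0,"az": 0},
  {"grip": 3.5,"tx": 0.8,"ty": -1.7,"tz": 0,"ax": 0,"ay": 0,"az": 0},
  {"grip": 3.5,"tx": 0,"ty": 0,"tz": 0,"ax": 0,"ay": 0,"az": 0},
  {"grip": 3.5,"tx": 0,"ty": 0,"tz": 0,"ax": 0,"ay": 0,"az": 0},
  {"grip": 3.5,"tx": 0,"ty": 0,"tz": 0,"ax": 0,"ay": 0,"az": 0},
  {"grip": 3.5,"tx": 0,"ty": 0,"tz": 0,"ax": 0,"ay": 0,"az": 0},
])

```text
time: 11.4
tool_pos: [479.5, 76.9, 195.7]
tcp_rot: [180.0, 0.1, 12.4]
ft_force: [1.1, -1.0, -0.9]
finger_gap: 39.6
```

```bash
python3 - <<'E'
from h import *
s=sense(); print(s['tool_pos'],s['tcp_rot'],s['finger_gap'],s['ft_force'])
a,_=snap('wrist','w12'); s=sense(); print(s['tool_pos'])
E
```

```text
[479.51  76.89 195.68] [179.99   0.07  12.39] 39.56034443953982 [ 1.11 -1.   -0.87]
[479.66  76.77 195.92]
```

View pics/w12.png

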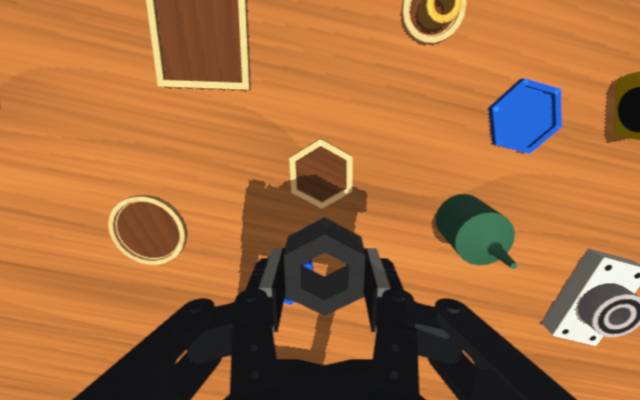

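```bash
python3 - <<'E'
from h import *
im=cv2.imread('pics/w12.png'); K,P=cam('wrist'); s=sense()
hsv=cv2.cvtColor(im,cv2.COLOR_BGR2HSV)
for c,r in [((321,173),37),((147,230),45)]:
    roi=np.zeros(im.shape[:2],np.uint8); cv2.circle(roi,c,r,255,-1)
    m=cv2.inRange(hsv,(15,20,80),(35,165,255))&roi
    pts=cv2.convexHull(np.argwhere(m)[:,::-1].astype(np.int32))[:,0]
    w=ray(pts,K,P,9)[:,:2].astype(np.float32); print(cv2.minEnclosingCircle(w),cv2.boundingRect(pts))
print(ray([(321,173)],K,P,9), ray([(321,273)],K,P,s['tool_pos'][2]+14))
E
```

```text
((477.80804443359375, 79.80062103271484), 40.47095489501953) (288, 138, 66, 71)
((365.70263671875, 267.3338928222656), 47.143699645996094) (108, 195, 79, 71)
[[479.64  79.87   9.  ]] [[480.18  78.14 209.92]]
```

>>> step_arm([
  {"grip": 3.5,"tx": 0,"ty": -0.1,"tz": 3.0,"ax": 0,"ay": 0,"az": 0},
  {"grip": 3.5,"tx": 0,"ty": 0,"tz": 4,"ax": 0,"ay": 0,"az": 0},
  {"grip": 3.5,"tx": 0,"ty": 0,"tz": 4,"ax": 0,"ay": 0,"az": 0},
  {"grip": 3.5,"tx": 0,"ty": 0,"tz": 3.5,"ax": 0,"ay": 0,"az": 0},
  {"grip": 3.5,"tx": 0,"ty": 0,"tz": 2,"ax": 0,"ay": 0,"az": 0},
  {"grip": 3.5,"tx": 0,"ty": 0,"tz": 0.7,"ax": 0,"ay": 0,"az": 0},
  {"grip": 3.5,"tx": 0,"ty": 0,"tz": 0.3,"ax": 0,"ay": 0,"az": 0},
  {"grip": 3.5,"tx": 0,"ty": 0,"tz": 0,"ax": 0,"ay": 0,"az": 0},
])

```text
time: 12.12
tool_pos: [480.2, 78.3, 21.8]
tcp_rot: [180.0, -0.0, 12.4]
ft_force: [-0.3, -0.5, -1.6]
finger_gap: 39.4
```

>>> step_arm([
  {"grip": 3.5,"tx": 0,"ty": 0,"tz": 0,"ax": 0,"ay": 0,"az": 0},
  {"grip": 3.5,"tx": 0,"ty": 0,"tz": 0,"ax": 0,"ay": 0,"az": 0},
  {"grip": 3.5,"tx": 0,"ty": 0,"tz": 0,"ax": 0,"ay": 0,"az": 0},
])

```text
time: 12.37
tool_pos: [481.3, 78.8, 23.1]
tcp_rot: [180.0, -0.2, 12.4]
ft_force: [0.2, -0.1, -0.9]
finger_gap: 39.7
```

```bash
python3 - <<'E'
from h import *
a,_=snap('wrist','w13');b,_=snap('scene','s13')
cv2.imwrite('pics/c13.png',np.hstack([cv2.resize(b[150:230,310:410],(500,400),interpolation=cv2.INTER_CUBIC),cv2.resize(a[200:340,270:375],(300,400))]))
E
```

```text
(no output)
```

View pics/c13.png

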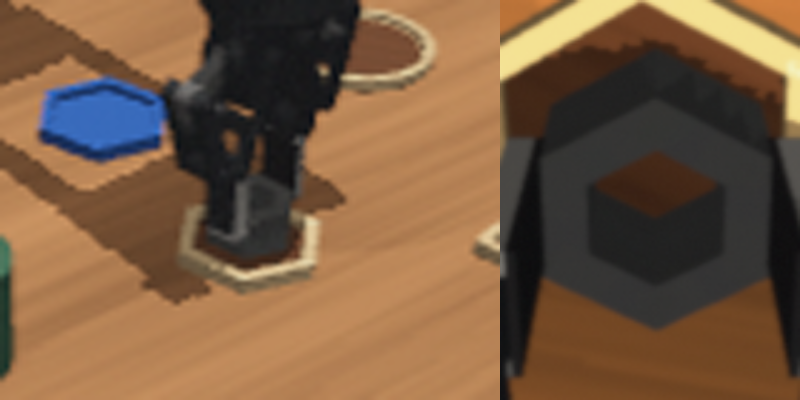

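The nut is over the tray, so I'll lower it gently.

>>> step_arm([
  {"grip": 3.5,"tx": 0,"ty": 0,"tz": 0.4,"ax": 0,"ay": 0,"az": 0},
  {"grip": 3.5,"tx": 0,"ty": 0,"tz": 0.3,"ax": 0,"ay": 0,"az": 0},
  {"grip": 3.5,"tx": 0,"ty": 0,"tz": 0.1,"ax": 0,"ay": 0,"az": 0},
  {"grip": 3.5,"tx": 0,"ty": 0,"tz": 0,"ax": 0,"ay": 0,"az": 0},
  {"grip": 3.5,"tx": 0,"ty": 0,"tz": 0,"ax": 0,"ay": 0,"az": 0},
  {"grip": 3.5,"tx": 0,"ty": 0,"tz": 0,"ax": 0,"ay": 0,"az": 0},
])

```text
time: 12.97
tool_pos: [480.2, 78.9, 14.5]
tcp_rot: [180.0, -0.0, 12.5]
ft_force: [-6.9, -0.1, 16.2]
finger_gap: 39.6
```

>>> step_arm([
  {"grip": 3.5,"tx": 0,"ty": 0,"tz": 0.1,"ax": 0,"ay": 0,"az": 0},
  {"grip": 3.5,"tx": 0,"ty": 0,"tz": 0,"ax": 0,"ay": 0,"az": 0},
  {"grip": 3.5,"tx": 0,"ty": 0,"tz": 0,"ax": 0,"ay": 0,"az": 0},
])

```text
time: 13.22
tool_pos: [480.2, 78.9, 14.5]
tcp_rot: [180.0, -0.0, 12.5]
ft_force: [-12.6, -0.6, 27.6]
finger_gap: 39.8
```

>>> step_arm([
  {"grip": 3.5,"tx": 0,"ty": 0,"tz": -0.15,"ax": 0,"ay": 0,"az": 0},
  {"grip": 3.5,"tx": 0,"ty": 0,"tz": 0,"ax": 0,"ay": 0,"az": 0},
  {"grip": 3.5,"tx": 0,"ty": 0,"tz": 0,"ax": 0,"ay": 0,"az": 0},
])

```text
time: 13.47
tool_pos: [480.2, 78.9, 14.5]
tcp_rot: [180.0, -0.0, 12.5]
ft_force: [-3.7, -0.5, 10.2]
finger_gap: 39.6
```

>>> step_arm([
  {"grip": 6,"tx": 0,"ty": 0,"tz": 0,"ax": 0,"ay": 0,"az": 0},
  {"grip": 6,"tx": 0,"ty": 0,"tz": 0,"ax": 0,"ay": 0,"az": 0},
  {"grip": 6,"tx": 0,"ty": 0,"tz": 0,"ax": 0,"ay": 0,"az": 0},
  {"grip": 6,"tx": 0,"ty": 0,"tz": 0,"ax": 0,"ay": 0,"az": 0},
  {"grip": 6.5,"tx": 0,"ty": 0,"tz": -1,"ax": 0,"ay": 0,"az": 0},
  {"grip": 8,"tx": 0,"ty": 0,"tz": -3,"ax": 0,"ay": 0,"az": 0},
  {"grip": 8.5,"tx": 0,"ty": 0,"tz": -3.8,"ax": 0,"ay": 0,"az": 0},
  {"grip": 8.5,"tx": 0,"ty": 0,"tz": -3.8,"ax": 0,"ay": 0,"az": 0},
])

```text
time: 14.13
tool_pos: [478.5, 78.7, 130.8]
tcp_rot: [-180.0, 0.1, 12.4]
ft_force: [0.6, -0.6, 1.0]
finger_gap: 84.8
```

>>> step_arm([
  {"grip": 8.5,"tx": 0,"ty": 0,"tz": -3.8,"ax": 0,"ay": 0,"az": 0},
  {"grip": 8.5,"tx": 0,"ty": 0,"tz": -2.5,"ax": 0,"ay": 0,"az": 0},
  {"grip": 8.5,"tx": 0,"ty": 0,"tz": 0,"ax": 0,"ay": 0,"az": 0},
  {"grip": 8.5,"tx": 0,"ty": 0,"tz": 0,"ax": 0,"ay": 0,"az": 0},
  {"grip": 8.5,"tx": 0,"ty": 0,"tz": 0,"ax": 0,"ay": 0,"az": 0},
])

```text
time: 14.55
tool_pos: [479.4, 78.8, 192.5]
tcp_rot: [-180.0, 0.0, 12.5]
ft_force: [-0.2, -1.3, -1.7]
finger_gap: 85.3
```

```bash
python3 - <<'E'
from h import *
s=sense(); print(s['tool_pos'],s['tcp_rot'],s['finger_gap'],s['ft_force'])
a,_=snap('wrist','w14')
E
```

```text
[479.37  78.77 192.52] [-180.      0.02   12.45] 85.29571604549152 [-0.21 -1.33 -1.71]
```

View pics/w14.png

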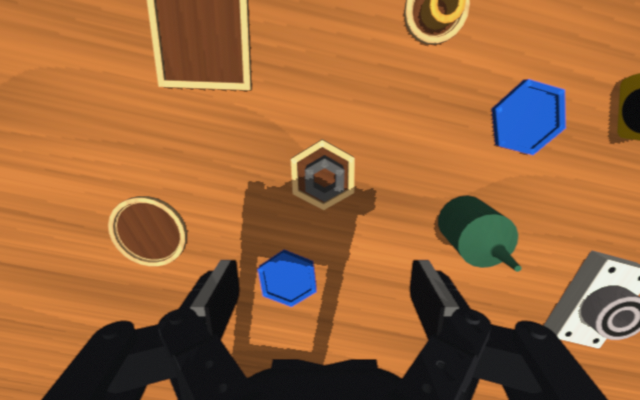

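The nut sits flat in the tray at (323,178). Going back to the stack for the bearing.

>>> step_arm([
  {"grip": 8.5,"tx": -0.8,"ty": 1.8,"tz": 0,"ax": 0,"ay": 0,"az": 0},
  {"grip": 8.5,"tx": -1.63,"ty": 3.47,"tz": 0,"ax": 0,"ay": 0,"az": 0},
  {"grip": 8.5,"tx": -1.63,"ty": 3.47,"tz": 0,"ax": 0,"ay": 0,"az": 0},
  {"grip": 8.5,"tx": -1.63,"ty": 3.47,"tz": 0,"ax": 0,"ay": 0,"az": 0},
  {"grip": 8.5,"tx": -1.63,"ty": 3.47,"tz": 0,"ax": 0,"ay": 0,"az": 0},
  {"grip": 8.5,"tx": -1.63,"ty": 3.47,"tz": 0,"ax": 0,"ay": 0,"az": 0},
  {"grip": 8.5,"tx": -1.63,"ty": 3.47,"tz": 0,"ax": 0,"ay": 0,"az": 0},
  {"grip": 8.5,"tx": -1.63,"ty": 3.47,"tz": 0,"ax": 0,"ay": 0,"az": 0},
])

```text
time: 15.27
tool_pos: [414.9, -203.4, 190.9]
tcp_rot: [-179.9, 0.1, 12.5]
ft_force: [1.2, 0.3, -0.1]
finger_gap: 84.7
```

>>> step_arm([
  {"grip": 8.5,"tx": -1.63,"ty": 3.47,"tz": 0,"ax": 0,"ay": 0,"az": 0},
  {"grip": 8.5,"tx": -1.63,"ty": 3.47,"tz": 0,"ax": 0,"ay": 0,"az": 0},
  {"grip": 8.5,"tx": -0.8,"ty": 1.7,"tz": 1,"ax": 0,"ay": 0,"az": 0},
  {"grip": 8.5,"tx": 0,"ty": 0,"tz": 2,"ax": 0,"ay": 0,"az": 5.1},
  {"grip": 8.5,"tx": 0,"ty": 0,"tz": 1,"ax": 0,"ay": 0,"az": 5.1},
  {"grip": 8.5,"tx": 0,"ty": 0,"tz": 0,"ax": 0,"ay": 0,"az": 5.2},
  {"grip": 8.5,"tx": 0,"ty": 0,"tz": 0,"ax": 0,"ay": 0,"az": 0},
  {"grip": 8.5,"tx": 0,"ty": 0,"tz": 0,"ax": 0,"ay": 0,"az": 0},
])

```text
time: 15.93
tool_pos: [394.9, -294.8, 151.3]
tcp_rot: [-179.9, 0.1, -2.8]
ft_force: [0.1, -0.1, 0.7]
finger_gap: 85.0
```

>>> step_arm([
  {"grip": 8.5,"tx": 0,"ty": 0,"tz": 0,"ax": 0,"ay": 0,"az": 0},
  {"grip": 8.5,"tx": 0,"ty": 0,"tz": 0,"ax": 0,"ay": 0,"az": 0},
])

```text
time: 16.1
tool_pos: [395.8, -295.3, 152.9]
tcp_rot: [180.0, -0.0, -2.8]
ft_force: [-0.6, -0.8, -0.1]
finger_gap: 85.2
```

```bash
python3 - <<'E'
from h import *
s=sense(); print(s['tool_pos'],s['tcp_rot'],s['finger_gap'],s['ft_force'])
a,_=snap('wrist','w15')
cv2.imwrite('pics/c15.png',cv2.resize(a[100:260,240:400],(600,600),interpolation=cv2.INTER_CUBIC))
E
```

```text
[ 395.85 -295.33  152.89] [179.99  -0.01  -2.81] 85.2134199478043 [-0.59 -0.79 -0.08]
```

View pics/c15.png

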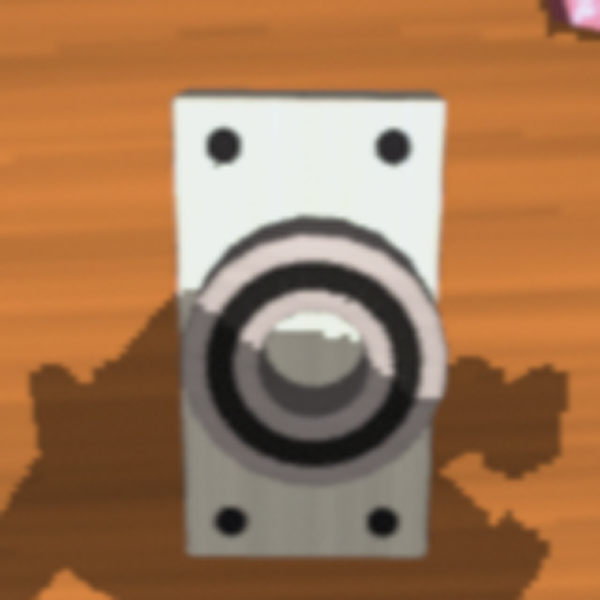

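```bash
python3 - <<'E'
from h import *
K,P=cam('wrist'); s=sense(); print(s['tool_pos'],s['tcp_rot'])
f=lambda p: np.array(p)/3.75-.5+[240.1,100.1]
print(ray(f([(314.5,363.5)]),K,P,48))
w=ray(f([(174,97),(446,100),(426,556),(187,556)]),K,P,24)[:,:2]; print(w,w.mean(0)); r=cv2.minAreaRect(w.astype(np.float32)); print(r)
d=(w[0]+w[1]-w[2]-w[3]); print(np.degrees(np.arctan2(d[1],d[0])))
E
```

```text
[ 395.91 -295.39  153.04] [179.98  -0.02  -2.84]
[[ 396.6  -295.42   48.  ]]
[[ 455.72 -265.56]
 [ 451.87 -328.95]
 [ 332.79 -322.07]
 [ 336.01 -258.15]] [ 394.09 -293.68]
((393.92645263671875, -293.72467041015625), (63.995304107666016, 119.9383544921875), 86.52179718017578)
-3.42593685956399
```

>>> step_arm([
  {"grip": 8.5,"tx": 0,"ty": 0,"tz": 3,"ax": 0,"ay": 0,"az": 0},
  {"grip": 8.5,"tx": 0,"ty": 0,"tz": 4,"ax": 0,"ay": 0,"az": 0},
  {"grip": 8.5,"tx": 0,"ty": 0,"tz": 3.2,"ax": 0,"ay": 0,"az": 0},
  {"grip": 8.5,"tx": 0,"ty": 0,"tz": 1.6,"ax": 0,"ay": 0,"az": 0},
  {"grip": 8.5,"tx": 0,"ty": 0,"tz": 0.5,"ax": 0,"ay": 0,"az": 0},
  {"grip": 8.5,"tx": 0,"ty": 0,"tz": 0,"ax": 0,"ay": 0,"az": 0},
  {"grip": 8.5,"tx": 0,"ty": 0,"tz": 0,"ax": 0,"ay": 0,"az": 0},
  {"grip": 8.5,"tx": 0,"ty": 0,"tz": 0,"ax": 0,"ay": 0,"az": 0},
], newtons=60)

```text
time: 16.82
tool_pos: [397.1, -296.6, 31.9]
tcp_rot: [179.9, -0.2, -2.9]
ft_force: [-0.3, 0.2, 0.1]
finger_gap: 84.8
```

```bash
python3 - <<'E'
from h import *
s=sense(); print(s['tool_pos'],s['tcp_rot'],s['finger_gap'],s['ft_force'])
a,_=snap('wrist','w16');b,_=snap('scene','s16')
cv2.imwrite('pics/c16.png',np.hstack([cv2.resize(b[170:270,160:260],(400,400),interpolation=cv2.INTER_CUBIC),cv2.resize(a[180:380,225:425],(400,400))]))
E
```

```text
[ 397.08 -296.62   31.91] [179.87  -0.15  -2.93] 84.79154385632792 [-0.3   0.16  0.08]
```

View pics/c16.png

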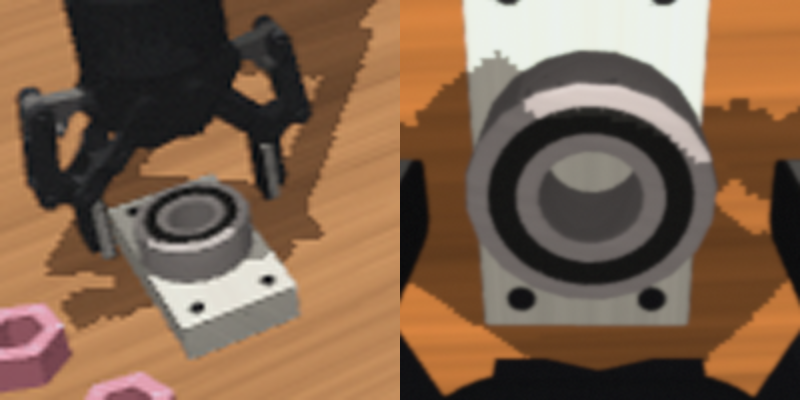

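>>> step_arm([
  {"grip": 5.6,"tx": 0,"ty": -0.15,"tz": 0,"ax": 0,"ay": 0,"az": 0},
  {"grip": 5.6,"tx": 0,"ty": 0,"tz": 0,"ax": 0,"ay": 0,"az": 0},
  {"grip": 5.6,"tx": 0,"ty": 0,"tz": 0,"ax": 0,"ay": 0,"az": 0},
  {"grip": 5.6,"tx": 0,"ty": 0,"tz": 0,"ax": 0,"ay": 0,"az": 0},
  {"grip": 5.6,"tx": 0,"ty": 0,"tz": 0,"ax": 0,"ay": 0,"az": 0},
  {"grip": 5.6,"tx": 0,"ty": 0,"tz": 0,"ax": 0,"ay": 0,"az": 0},
], newtons=60)

```text
time: 17.42
tool_pos: [396.5, -294.5, 31.4]
tcp_rot: [179.9, -0.1, -2.9]
ft_force: [-2.8, 2.3, 10.6]
finger_gap: 59.0
```

>>> step_arm([
  {"grip": 5.6,"tx": 0,"ty": 0,"tz": -0.5,"ax": 0,"ay": 0,"az": 0},
  {"grip": 5.6,"tx": 0,"ty": 0,"tz": -1,"ax": 0,"ay": 0,"az": 0},
  {"grip": 5.6,"tx": 0,"ty": 0,"tz": -1.5,"ax": 0,"ay": 0,"az": 0},
  {"grip": 5.6,"tx": 0,"ty": 0,"tz": -1,"ax": 0,"ay": 0,"az": 0},
  {"grip": 5.6,"tx": 0,"ty": 0,"tz": 0,"ax": 0,"ay": 0,"az": 0},
  {"grip": 5.6,"tx": 0,"ty": 0,"tz": 0,"ax": 0,"ay": 0,"az": 0},
  {"grip": 5.6,"tx": 0,"ty": 0,"tz": 0,"ax": 0,"ay": 0,"az": 0},
], newtons=60)

```text
time: 18.0
tool_pos: [395.5, -293.7, 69.3]
tcp_rot: [-180.0, 0.0, -3.0]
ft_force: [-0.3, 0.8, -3.5]
finger_gap: 59.3
```

```bash
python3 - <<'E'
from h import *
s=sense(); print(s['tool_pos'],s['tcp_rot'],s['finger_gap'],s['ft_force'])
a,_=snap('wrist','w17');b,_=snap('scene','s17')
cv2.imwrite('pics/c17.png',np.hstack([cv2.resize(b[150:270,160:260],(500,600),interpolation=cv2.INTER_CUBIC),cv2.resize(a[180:380,275:375],(300,600))]))
E
```

```text
[ 395.5  -293.67   69.35] [-179.98    0.02   -2.95] 59.335204385341406 [-0.3   0.84 -3.55]
```

View pics/c17.png

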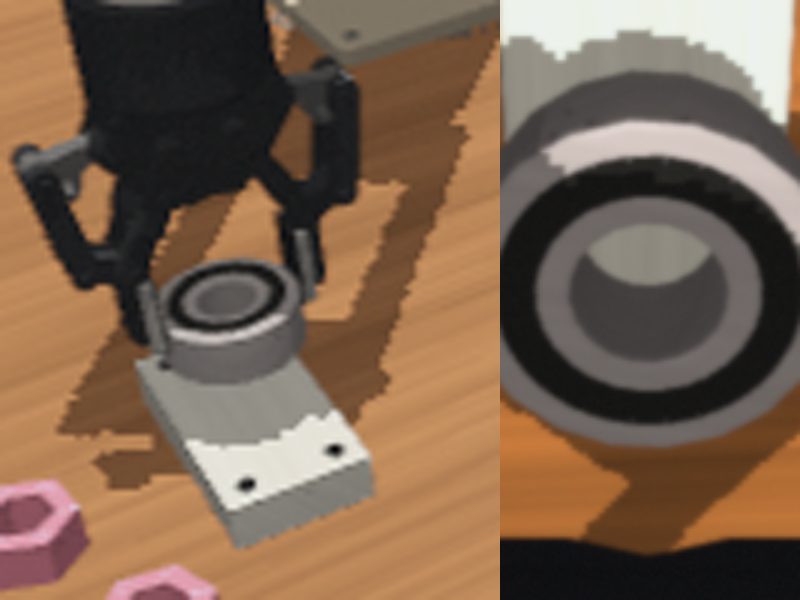

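```bash
python3 - <<'E'
from h import *
K,P=cam('scene')
def L(p): return np.array([396,-295,0])+R.from_euler('z',-3,degrees=True).apply(p)
for z in (60,65,70,75,80): print(z,'tip L near/far',proj([L([11,-30,z]),L([-11,-30,z])],K,P).ravel(),'R',proj([L([11,31,z])],K,P),'bear low',proj([L([24,-19,z])],K,P))
E
```

```text
60 tip L near/far [194.23 226.41 190.69 221.03] R [[221.44 216.65]] bear low [[201.46 227.84]]
65 tip L near/far [193.81 224.57 190.27 219.2 ] R [[221.13 214.83]] bear low [[201.06 225.99]]
70 tip L near/far [193.39 222.72 189.84 217.36] R [[220.81 213.01]] bear low [[200.66 224.14]]
75 tip L near/far [192.96 220.85 189.41 215.51] R [[220.49 211.17]] bear low [[200.26 222.27]]
80 tip L near/far [192.53 218.97 188.97 213.64] R [[220.16 209.32]] bear low [[199.85 220.39]]
```

The fingertips are only about 4–6 mm above the bearing's underside, and the tray rim stands 5 mm above its floor. I'll set the bearing back on the block and grip it 4 mm higher.

>>> step_arm([
  {"grip": 5.6,"tx": 0,"ty": 0,"tz": 1.5,"ax": 0,"ay": 0,"az": 0},
  {"grip": 5.6,"tx": 0,"ty": 0,"tz": 1.5,"ax": 0,"ay": 0,"az": 0},
  {"grip": 5.6,"tx": 0,"ty": 0,"tz": 0.7,"ax": 0,"ay": 0,"az": 0},
  {"grip": 5.6,"tx": 0,"ty": 0,"tz": 0.2,"ax": 0,"ay": 0,"az": 0},
  {"grip": 5.6,"tx": 0,"ty": 0,"tz": 0,"ax": 0,"ay": 0,"az": 0},
  {"grip": 5.6,"tx": 0,"ty": 0,"tz": 0,"ax": 0,"ay": 0,"az": 0},
])

```text
time: 18.6
tool_pos: [395.6, -293.6, 30.7]
tcp_rot: [-180.0, 0.0, -2.9]
ft_force: [-0.7, 1.1, 2.1]
finger_gap: 59.5
```

>>> step_arm([
  {"grip": 7,"tx": 0,"ty": 0,"tz": 0,"ax": 0,"ay": 0,"az": 0},
  {"grip": 7,"tx": 0,"ty": 0,"tz": 0,"ax": 0,"ay": 0,"az": 0},
  {"grip": 7,"tx": 0,"ty": 0,"tz": 0,"ax": 0,"ay": 0,"az": 0},
  {"grip": 7,"tx": 0,"ty": 0,"tz": -0.4,"ax": 0,"ay": 0,"az": 0},
  {"grip": 7,"tx": 0,"ty": 0,"tz": 0,"ax": 0,"ay": 0,"az": 0},
  {"grip": 5.6,"tx": 0,"ty": 0,"tz": 0,"ax": 0,"ay": 0,"az": 0},
  {"grip": 5.6,"tx": 0,"ty": 0,"tz": 0,"ax": 0,"ay": 0,"az": 0},
  {"grip": 5.6,"tx": 0,"ty": 0,"tz": 0,"ax": 0,"ay": 0,"az": 0},
], newtons=60)

```text
time: 19.27
tool_pos: [396.3, -294.3, 36.1]
tcp_rot: [180.0, -0.1, -2.9]
ft_force: [-2.8, 3.1, 11.0]
finger_gap: 58.4
```

>>> step_arm([
  {"grip": 5.6,"tx": 0,"ty": 0,"tz": 0,"ax": 0,"ay": 0,"az": 0},
  {"grip": 5.6,"tx": 0,"ty": 0,"tz": 0,"ax": 0,"ay": 0,"az": 0},
  {"grip": 5.6,"tx": 0,"ty": 0,"tz": -0.5,"ax": 0,"ay": 0,"az": 0},
  {"grip": 5.6,"tx": 0,"ty": 0,"tz": -1,"ax": 0,"ay": 0,"az": 0},
  {"grip": 5.6,"tx": 0,"ty": 0,"tz": -1.5,"ax": 0,"ay": 0,"az": 0},
  {"grip": 5.6,"tx": 0,"ty": 0,"tz": -1,"ax": 0,"ay": 0,"az": 0},
  {"grip": 5.6,"tx": 0,"ty": 0,"tz": 0,"ax": 0,"ay": 0,"az": 0},
  {"grip": 5.6,"tx": 0,"ty": 0,"tz": 0,"ax": 0,"ay": 0,"az": 0},
], newtons=60)

```text
time: 19.93
tool_pos: [396.3, -294.4, 75.6]
tcp_rot: [179.9, -0.1, -3.0]
ft_force: [-0.0, 0.4, -3.3]
finger_gap: 58.6
```

```bash
python3 - <<'E'
from h import *
s=sense(); print(s['tool_pos'],s['tcp_rot'],s['finger_gap'],s['ft_force'])
a,_=snap('wrist','w18');b,_=snap('scene','s18')
cv2.imwrite('pics/c18.png',np.hstack([cv2.resize(b[150:270,160:260],(500,600),interpolation=cv2.INTER_CUBIC),cv2.resize(a[180:380,275:375],(300,600))]))
E
```

```text
[ 396.32 -294.44   75.62] [179.93  -0.09  -2.95] 58.55455738568603 [-0.03  0.43 -3.34]
```

View pics/c18.png

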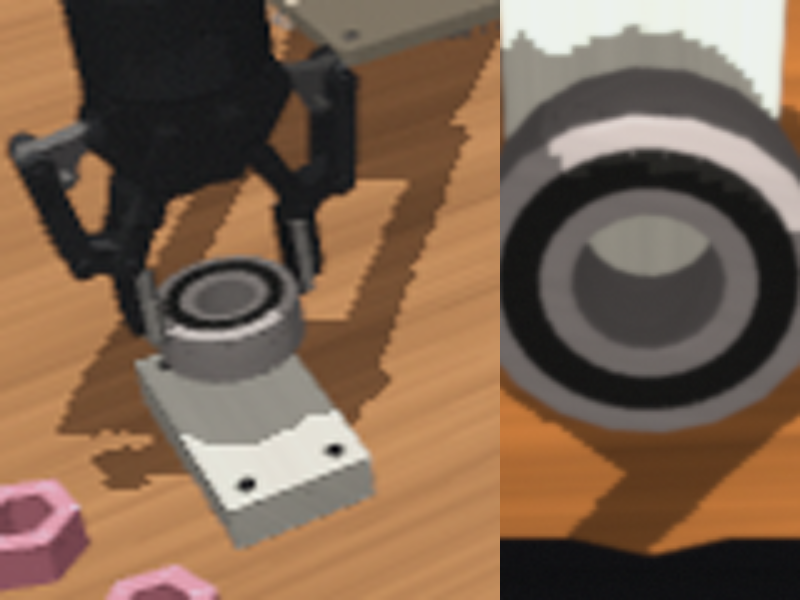

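>>> step_arm([
  {"grip": 5.6,"tx": 0,"ty": 0,"tz": -2.5,"ax": 0,"ay": 0,"az": 0},
  {"grip": 5.6,"tx": 0,"ty": 0,"tz": -3.5,"ax": 0,"ay": 0,"az": 0},
  {"grip": 5.6,"tx": 0,"ty": 0,"tz": -3.5,"ax": 0,"ay": 0,"az": 0},
  {"grip": 5.6,"tx": -0.1,"ty": -1.5,"tz": -2.5,"ax": 0,"ay": 0,"az": 0},
  {"grip": 5.6,"tx": -0.35,"ty": -3.2,"tz": 0,"ax": 0,"ay": 0,"az": 0},
  {"grip": 5.6,"tx": -0.4,"ty": -3.7,"tz": 0,"ax": 0,"ay": 0,"az": 0},
  {"grip": 5.6,"tx": -0.4,"ty": -3.7,"tz": 0,"ax": 0,"ay": 0,"az": 0},
  {"grip": 5.6,"tx": -0.4,"ty": -3.7,"tz": 0,"ax": 0,"ay": 0,"az": 0},
])

```text
time: 20.7
tool_pos: [386.5, -133.8, 193.8]
tcp_rot: [-180.0, 0.1, -3.0]
ft_force: [1.3, -0.1, -2.6]
finger_gap: 59.0
```

>>> step_arm([
  {"grip": 5.6,"tx": -0.4,"ty": -3.7,"tz": 0,"ax": 0,"ay": 0,"az": 0},
  {"grip": 5.6,"tx": -0.4,"ty": -3.7,"tz": 0,"ax": 0,"ay": 0,"az": 0},
  {"grip": 5.6,"tx": -0.4,"ty": -3.7,"tz": 0,"ax": 0,"ay": 0,"az": 0},
  {"grip": 5.6,"tx": -0.4,"ty": -3.7,"tz": 0,"ax": 0,"ay": 0,"az": 0},
  {"grip": 5.6,"tx": -0.4,"ty": -3.7,"tz": 0,"ax": 0,"ay": 0,"az": 0},
  {"grip": 5.6,"tx": -0.4,"ty": -3.7,"tz": 0,"ax": 0,"ay": 0,"az": 0},
  {"grip": 5.6,"tx": -0.4,"ty": -3.7,"tz": 0,"ax": 0,"ay": 0,"az": 0},
  {"grip": 5.6,"tx": -0.4,"ty": -3.7,"tz": 0,"ax": 0,"ay": 0,"az": 0},
])

```text
time: 21.37
tool_pos: [369.7, 163.7, 194.0]
tcp_rot: [180.0, 0.0, -2.9]
ft_force: [1.9, 0.2, -3.4]
finger_gap: 58.5
```

>>> step_arm([
  {"grip": 5.6,"tx": -0.4,"ty": -3.7,"tz": 0,"ax": 0,"ay": 0,"az": 0},
  {"grip": 5.6,"tx": -0.4,"ty": -3.7,"tz": 0,"ax": 0,"ay": 0,"az": 0},
  {"grip": 5.6,"tx": -0.25,"ty": -2,"tz": 0,"ax": 0,"ay": 0,"az": 0},
  {"grip": 5.6,"tx": 0,"ty": -1.1,"tz": 0,"ax": 0,"ay": 0,"az": 0},
  {"grip": 5.6,"tx": 0,"ty": 0,"tz": 0,"ax": 0,"ay": 0,"az": 0},
  {"grip": 5.6,"tx": 0,"ty": 0,"tz": 0,"ax": 0,"ay": 0,"az": 0},
  {"grip": 5.6,"tx": 0,"ty": 0,"tz": 0,"ax": 0,"ay": 0,"az": 0},
])

```text
time: 21.95
tool_pos: [365.6, 266.3, 194.2]
tcp_rot: [179.9, 0.0, -3.0]
ft_force: [-0.1, 1.1, -3.6]
finger_gap: 58.6
```

```bash
python3 - <<'E'
from h import *
s=sense(); print(s['tool_pos'],s['tcp_rot'],s['finger_gap'],s['ft_force'])
a,_=snap('wrist','w19')
E
```

```text
[365.59 266.25 194.21] [179.93   0.05  -2.99] 58.581507513460195 [-0.12  1.14 -3.62]
```

View pics/w19.png

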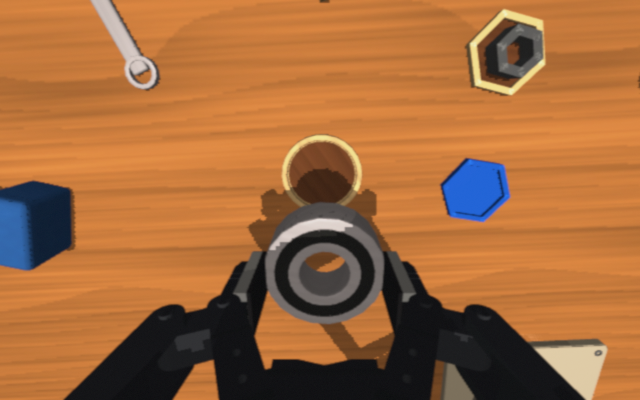

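```bash
python3 - <<'E'
from h import *
im=cv2.imread('pics/w19.png'); K,P=cam('wrist'); s=sense()
hsv=cv2.cvtColor(im,cv2.COLOR_BGR2HSV)
roi=np.zeros(im.shape[:2],np.uint8); cv2.circle(roi,(321,173),44,255,-1); roi[200:]=0
m=cv2.inRange(hsv,(15,20,80),(35,165,255))&roi
pts=cv2.convexHull(np.argwhere(m)[:,::-1].astype(np.int32))[:,0]
w=ray(pts,K,P,9)[:,:2].astype(np.float32); print(cv2.minEnclosingCircle(w),cv2.boundingRect(pts),s['tool_pos'])
print('bearing',ray([(323.8,270)],K,P,s['tool_pos'][2]+13.2))
E
```

```text
((364.9671936035156, 268.5130920410156), 45.406986236572266) (281, 134, 82, 66) [365.76 266.15 194.43]
bearing [[367.86 265.76 207.63]]
```

>>> step_arm([
  {"grip": 5.6,"tx": -0.1,"ty": -0.1,"tz": 3.0,"ax": 0,"ay": 0,"az": 0},
  {"grip": 5.6,"tx": 0,"ty": 0,"tz": 4,"ax": 0,"ay": 0,"az": 0},
  {"grip": 5.6,"tx": 0,"ty": 0,"tz": 4,"ax": 0,"ay": 0,"az": 0},
  {"grip": 5.6,"tx": 0,"ty": 0,"tz": 3.2,"ax": 0,"ay": 0,"az": 0},
  {"grip": 5.6,"tx": 0,"ty": 0,"tz": 2,"ax": 0,"ay": 0,"az": 0},
  {"grip": 5.6,"tx": 0,"ty": 0,"tz": 0.7,"ax": 0,"ay": 0,"az": 0},
  {"grip": 5.6,"tx": 0,"ty": 0,"tz": 0.3,"ax": 0,"ay": 0,"az": 0},
  {"grip": 5.6,"tx": 0,"ty": 0,"tz": 0,"ax": 0,"ay": 0,"az": 0},
])

```text
time: 22.67
tool_pos: [365.3, 268.0, 23.3]
tcp_rot: [-180.0, -0.0, -3.0]
ft_force: [0.3, 0.1, -3.6]
finger_gap: 58.2
```

>>> step_arm([
  {"grip": 5.6,"tx": 0,"ty": 0,"tz": 0,"ax": 0,"ay": 0,"az": 0},
  {"grip": 5.6,"tx": 0,"ty": 0,"tz": 0,"ax": 0,"ay": 0,"az": 0},
  {"grip": 5.6,"tx": 0,"ty": 0,"tz": 0,"ax": 0,"ay": 0,"az": 0},
])

```text
time: 22.92
tool_pos: [366.0, 269.1, 24.5]
tcp_rot: [-179.9, -0.2, -3.0]
ft_force: [0.8, 0.4, -3.3]
finger_gap: 58.1
```

```bash
python3 - <<'E'
from h import *
a,_=snap('wrist','w20');b,_=snap('scene','s20')
cv2.imwrite('pics/c20.png',np.hstack([cv2.resize(b[110:190,330:430],(500,400),interpolation=cv2.INTER_CUBIC),cv2.resize(a[180:380,250:400],(300,400))]))
E
```

```text
(no output)
```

View pics/c20.png

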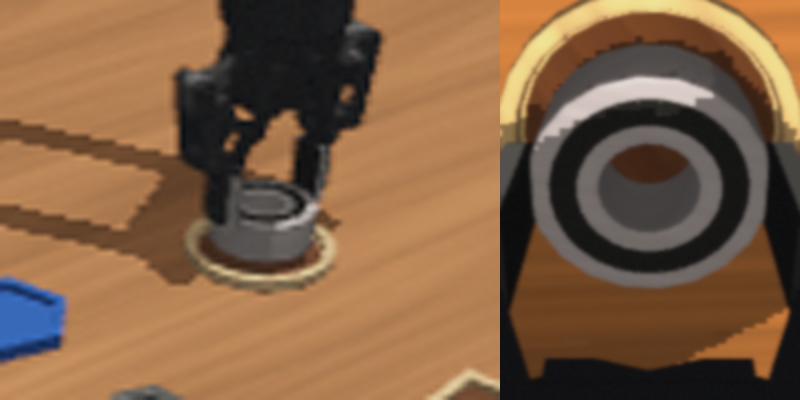

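>>> step_arm([
  {"grip": 5.6,"tx": 0,"ty": 0,"tz": 0.3,"ax": 0,"ay": 0,"az": 0},
  {"grip": 5.6,"tx": 0,"ty": 0,"tz": 0.2,"ax": 0,"ay": 0,"az": 0},
  {"grip": 5.6,"tx": 0,"ty": 0,"tz": 0.1,"ax": 0,"ay": 0,"az": 0},
  {"grip": 5.6,"tx": 0,"ty": 0,"tz": 0,"ax": 0,"ay": 0,"az": 0},
  {"grip": 5.6,"tx": 0,"ty": 0,"tz": 0,"ax": 0,"ay": 0,"az": 0},
  {"grip": 5.6,"tx": 0,"ty": 0,"tz": 0,"ax": 0,"ay": 0,"az": 0},
])

```text
time: 23.52
tool_pos: [364.6, 268.4, 16.7]
tcp_rot: [180.0, 0.0, -3.0]
ft_force: [-0.9, -0.2, -3.2]
finger_gap: 58.5
```

>>> step_arm([
  {"grip": 5.6,"tx": 0,"ty": 0,"tz": 0.1,"ax": 0,"ay": 0,"az": 0},
  {"grip": 5.6,"tx": 0,"ty": 0,"tz": 0,"ax": 0,"ay": 0,"az": 0},
  {"grip": 5.6,"tx": 0,"ty": 0,"tz": 0,"ax": 0,"ay": 0,"az": 0},
])

```text
time: 23.77
tool_pos: [364.9, 268.5, 16.2]
tcp_rot: [-180.0, -0.0, -2.9]
ft_force: [-2.5, -2.2, 4.6]
finger_gap: 58.5
```

Light contact at about 8 N, so I'll release and retreat.

>>> step_arm([
  {"grip": 7.5,"tx": 0,"ty": 0,"tz": 0,"ax": 0,"ay": 0,"az": 0},
  {"grip": 7.5,"tx": 0,"ty": 0,"tz": 0,"ax": 0,"ay": 0,"az": 0},
  {"grip": 8,"tx": 0,"ty": 0,"tz": 0,"ax": 0,"ay": 0,"az": 0},
  {"grip": 8.5,"tx": 0,"ty": 0,"tz": 0,"ax": 0,"ay": 0,"az": 0},
  {"grip": 8.5,"tx": 0,"ty": 0,"tz": -1,"ax": 0,"ay": 0,"az": 0},
  {"grip": 8.5,"tx": 0,"ty": 0,"tz": -3,"ax": 0,"ay": 0,"az": 0},
  {"grip": 8.5,"tx": 0,"ty": 0,"tz": -3.8,"ax": 0,"ay": 0,"az": 0},
  {"grip": 8.5,"tx": 0,"ty": 0,"tz": -3.8,"ax": 0,"ay": 0,"az": 0},
])

```text
time: 24.43
tool_pos: [363.7, 267.8, 133.0]
tcp_rot: [179.9, 0.1, -3.0]
ft_force: [1.2, 1.2, 0.9]
finger_gap: 84.9
```

>>> step_arm([
  {"grip": 8.5,"tx": 0,"ty": 0,"tz": -3.8,"ax": 0,"ay": 0,"az": 0},
  {"grip": 8.5,"tx": 0,"ty": 0,"tz": -2.4,"ax": 0,"ay": 0,"az": 0},
  {"grip": 8.5,"tx": 0,"ty": 0,"tz": 0,"ax": 0,"ay": 0,"az": 0},
  {"grip": 8.5,"tx": 0,"ty": 0,"tz": 0,"ax": 0,"ay": 0,"az": 0},
])

```text
time: 24.77
tool_pos: [366.0, 269.1, 196.7]
tcp_rot: [-179.8, -0.2, -3.0]
ft_force: [0.5, 0.0, -0.8]
finger_gap: 84.8
```

```bash
python3 - <<'E'
from h import *
s=sense(); print(s['tool_pos'],s['tcp_rot'],s['finger_gap'],s['ft_force'])
a,_=snap('wrist','w21')
E
```

```text
[365.96 269.15 196.66] [-179.84   -0.25   -2.95] 84.82762785849629 [ 0.52  0.02 -0.78]
```

View pics/w21.png

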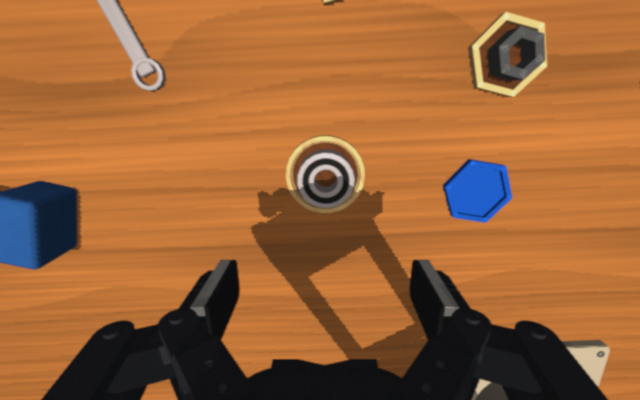

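The bearing sits flat in its tray at (325,178). Back for the block.

>>> step_arm([
  {"grip": 8.5,"tx": 0.1,"ty": 1.5,"tz": 0,"ax": 0,"ay": 0,"az": 0},
  {"grip": 8.5,"tx": 0.35,"ty": 3.2,"tz": 0,"ax": 0,"ay": 0,"az": 0},
  {"grip": 8.5,"tx": 0.4,"ty": 3.7,"tz": 0,"ax": 0,"ay": 0,"az": 0},
  {"grip": 8.5,"tx": 0.4,"ty": 3.7,"tz": 0,"ax": 0,"ay": 0,"az": 0},
  {"grip": 8.5,"tx": 0.4,"ty": 3.7,"tz": 0,"ax": 0,"ay": 0,"az": 0},
  {"grip": 8.5,"tx": 0.4,"ty": 3.7,"tz": 0,"ax": 0,"ay": 0,"az": 0},
  {"grip": 8.5,"tx": 0.4,"ty": 3.7,"tz": 0,"ax": 0,"ay": 0,"az": 0},
  {"grip": 8.5,"tx": 0.4,"ty": 3.7,"tz": 0,"ax": 0,"ay": 0,"az": 0},
])

```text
time: 25.48
tool_pos: [377.9, -3.2, 192.1]
tcp_rot: [-180.0, 0.2, -2.9]
ft_force: [1.3, -0.3, 0.2]
finger_gap: 85.0
```

>>> step_arm([
  {"grip": 8.5,"tx": 0.4,"ty": 3.7,"tz": 0,"ax": 0,"ay": 0,"az": 0},
  {"grip": 8.5,"tx": 0.4,"ty": 3.7,"tz": 0,"ax": 0,"ay": 0,"az": 0},
  {"grip": 8.5,"tx": 0.4,"ty": 3.7,"tz": 0,"ax": 0,"ay": 0,"az": 0},
  {"grip": 8.5,"tx": 0.4,"ty": 3.7,"tz": 0,"ax": 0,"ay": 0,"az": 0},
  {"grip": 8.5,"tx": 0.4,"ty": 3.7,"tz": 0,"ax": 0,"ay": 0,"az": 0},
  {"grip": 8.5,"tx": 0.4,"ty": 3.7,"tz": 0,"ax": 0,"ay": 0,"az": 0},
  {"grip": 8.5,"tx": 0.4,"ty": 3.7,"tz": 0,"ax": 0,"ay": 0,"az": 0},
  {"grip": 8.5,"tx": 0.1,"ty": 2.1,"tz": 1,"ax": 0,"ay": 0,"az": 0},
])

```text
time: 26.15
tool_pos: [393.4, -286.3, 183.6]
tcp_rot: [179.9, -0.0, -3.1]
ft_force: [1.1, -0.7, 0.9]
finger_gap: 85.3
```

>>> step_arm([
  {"grip": 8.5,"tx": 0,"ty": 1.1,"tz": 3,"ax": 0,"ay": 0,"az": 0},
  {"grip": 8.5,"tx": 0,"ty": 0,"tz": 3,"ax": 0,"ay": 0,"az": 0},
  {"grip": 8.5,"tx": 0,"ty": 0,"tz": 1,"ax": 0,"ay": 0,"az": 0},
  {"grip": 8.5,"tx": 0,"ty": 0,"tz": 0,"ax": 0,"ay": 0,"az": 0},
  {"grip": 8.5,"tx": 0,"ty": 0,"tz": 0,"ax": 0,"ay": 0,"az": 0},
  {"grip": 8.5,"tx": 0,"ty": 0,"tz": 0,"ax": 0,"ay": 0,"az": 0},
])

```text
time: 26.65
tool_pos: [394.0, -293.9, 115.2]
tcp_rot: [179.9, -0.1, -2.9]
ft_force: [0.5, -0.7, 1.1]
finger_gap: 84.8
```

```bash
python3 - <<'E'
from h import *
s=sense(); print(s['tool_pos'],s['tcp_rot'],s['finger_gap'],s['ft_force'])
K,P=cam('wrist'); a,_=snap('wrist','w22')
m=cv2.inRange(cv2.cvtColor(a,cv2.COLOR_BGR2HSV),(0,0,60),(180,60,255)); m[:, :230]=0;m[:,420:]=0;m[320:]=0
cs,_=cv2.findContours(m,cv2.RETR_EXTERNAL,cv2.CHAIN_APPROX_SIMPLE); c=max(cs,key=cv2.contourArea)
ap=cv2.approxPolyDP(cv2.convexHull(c),4,True)[:,0]; print(cv2.contourArea(c),ap.tolist())
w=ray(ap,K,P,24)[:,:2]; print(w, cv2.minAreaRect(w.astype(np.float32)))
E
```

```text
[ 394.01 -293.87  115.22] [179.95  -0.07  -2.91] 84.82564542996315 [ 0.53 -0.72  1.06]
10692.0 [[361, 127], [365, 133], [358, 265], [289, 266], [282, 129]]
[[ 453.22 -325.39]
 [ 448.6  -328.37]
 [ 334.18 -321.36]
 [ 336.34 -260.45]
 [ 454.8  -265.68]] ((394.7097473144531, -294.50830078125), (62.90656280517578, 119.6236801147461), 87.47026062011719)
```

View pics/w22.png

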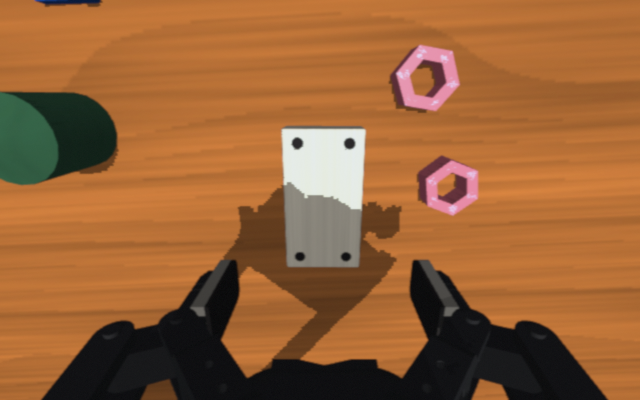

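The block is square to the jaws and centred. I'll go down to TCP z ≈ 11.

>>> step_arm([
  {"grip": 8.5,"tx": 0,"ty": 0,"tz": 3,"ax": 0,"ay": 0,"az": 0},
  {"grip": 8.5,"tx": 0,"ty": 0,"tz": 3.5,"ax": 0,"ay": 0,"az": 0},
  {"grip": 8.5,"tx": 0,"ty": 0,"tz": 2.3,"ax": 0,"ay": 0,"az": 0},
  {"grip": 8.5,"tx": 0,"ty": 0,"tz": 1,"ax": 0,"ay": 0,"az": 0},
  {"grip": 8.5,"tx": 0,"ty": 0,"tz": 0.5,"ax": 0,"ay": 0,"az": 0},
  {"grip": 8.5,"tx": 0,"ty": 0,"tz": 0,"ax": 0,"ay": 0,"az": 0},
  {"grip": 8.5,"tx": 0,"ty": 0,"tz": 0,"ax": 0,"ay": 0,"az": 0},
  {"grip": 8.5,"tx": 0,"ty": 0,"tz": 0,"ax": 0,"ay": 0,"az": 0},
], newtons=80)

```text
time: 27.37
tool_pos: [394.7, -295.0, 13.0]
tcp_rot: [179.9, -0.2, -2.9]
ft_force: [0.1, 0.2, -0.4]
finger_gap: 85.0
```

>>> step_arm([
  {"grip": 5.6,"tx": 0,"ty": 0,"tz": 0,"ax": 0,"ay": 0,"az": 0},
  {"grip": 5.6,"tx": 0,"ty": 0,"tz": 0,"ax": 0,"ay": 0,"az": 0},
  {"grip": 5.6,"tx": 0,"ty": 0,"tz": 0,"ax": 0,"ay": 0,"az": 0},
  {"grip": 5.6,"tx": 0,"ty": 0,"tz": 0,"ax": 0,"ay": 0,"az": 0},
  {"grip": 5.6,"tx": 0,"ty": 0,"tz": 0,"ax": 0,"ay": 0,"az": 0},
  {"grip": 5.6,"tx": 0,"ty": 0,"tz": 0,"ax": 0,"ay": 0,"az": 0},
], newtons=80)

```text
time: 27.87
tool_pos: [394.3, -294.6, 12.8]
tcp_rot: [179.9, -0.1, -2.9]
ft_force: [-2.3, 4.0, 12.9]
finger_gap: 60.9
```

>>> step_arm([
  {"grip": 5.6,"tx": 0,"ty": 0,"tz": -0.4,"ax": 0,"ay": 0,"az": 0},
  {"grip": 5.6,"tx": 0,"ty": 0,"tz": -0.8,"ax": 0,"ay": 0,"az": 0},
  {"grip": 5.6,"tx": 0,"ty": 0,"tz": -1.5,"ax": 0,"ay": 0,"az": 0},
  {"grip": 5.6,"tx": 0,"ty": 0,"tz": -1.3,"ax": 0,"ay": 0,"az": 0},
  {"grip": 5.6,"tx": 0,"ty": 0,"tz": 0,"ax": 0,"ay": 0,"az": 0},
  {"grip": 5.6,"tx": 0,"ty": 0,"tz": 0,"ax": 0,"ay": 0,"az": 0},
  {"grip": 5.6,"tx": 0,"ty": 0,"tz": 0,"ax": 0,"ay": 0,"az": 0},
], newtons=80)

```text
time: 28.45
tool_pos: [392.8, -293.4, 50.1]
tcp_rot: [-180.0, 0.0, -3.0]
ft_force: [0.2, 0.4, -5.0]
finger_gap: 61.2
```

```bash
python3 - <<'E'
from h import *
s=sense(); print(s['tool_pos'],s['tcp_rot'],s['finger_gap'],s['ft_force'])
a,_=snap('wrist','w23');b,_=snap('scene','s23')
cv2.imwrite('pics/c23.png',np.hstack([cv2.resize(b[160:280,150:250],(500,600),interpolation=cv2.INTER_CUBIC),cv2.resize(a[150:350,275:375],(300,600))]))
E
```

```text
[ 392.84 -293.42   50.11] [-179.97    0.04   -2.95] 61.19698095544852 [ 0.2   0.36 -5.04]
```

View pics/c23.png

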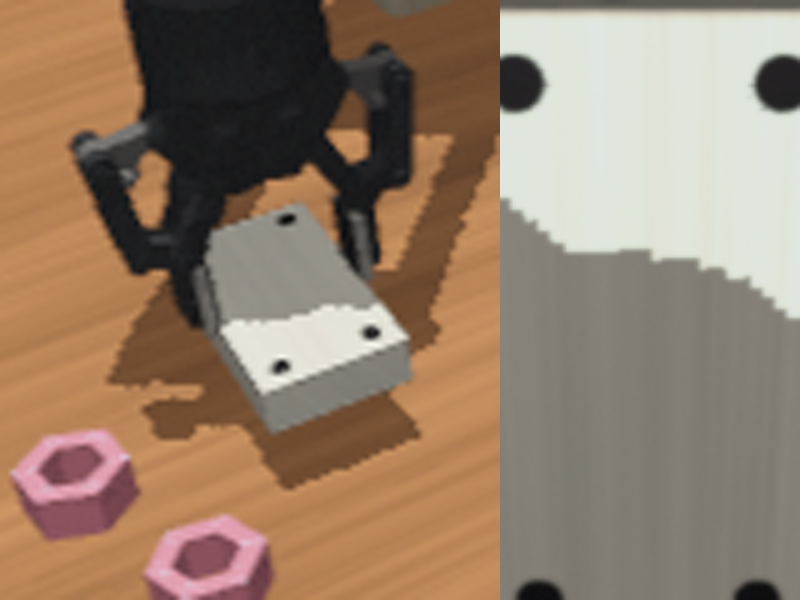

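>>> step_arm([
  {"grip": 5.6,"tx": 0,"ty": 0,"tz": -2.5,"ax": 0,"ay": 0,"az": 0},
  {"grip": 5.6,"tx": 0,"ty": 0,"tz": -4,"ax": 0,"ay": 0,"az": 0},
  {"grip": 5.6,"tx": 0,"ty": 0,"tz": -4,"ax": 0,"ay": 0,"az": 0},
  {"grip": 5.6,"tx": 0,"ty": 0,"tz": -3,"ax": 0,"ay": 0,"az": 0},
  {"grip": 5.6,"tx": 0.6,"ty": -1.6,"tz": -1.5,"ax": 0,"ay": 0,"az": 0},
  {"grip": 5.6,"tx": 1.3,"ty": -3.55,"tz": 0,"ax": 0,"ay": 0,"az": 0},
  {"grip": 5.6,"tx": 1.3,"ty": -3.55,"tz": 0,"ax": 0,"ay": 0,"az": 0},
  {"grip": 5.6,"tx": 1.3,"ty": -3.55,"tz": 0,"ax": 0,"ay": 0,"az": 0},
])

```text
time: 29.22
tool_pos: [444.6, -172.6, 200.4]
tcp_rot: [-180.0, 0.0, -3.0]
ft_force: [1.3, -0.5, -4.5]
finger_gap: 60.6
```

>>> step_arm([
  {"grip": 5.6,"tx": 1.3,"ty": -3.55,"tz": 0,"ax": 0,"ay": 0,"az": 0},
  {"grip": 5.6,"tx": 1.3,"ty": -3.55,"tz": 0,"ax": 0,"ay": 0,"az": 0},
  {"grip": 5.6,"tx": 1.3,"ty": -3.55,"tz": 0,"ax": 0,"ay": 0,"az": 0},
  {"grip": 5.6,"tx": 1.3,"ty": -3.55,"tz": 0,"ax": 0,"ay": 0,"az": 0},
  {"grip": 5.6,"tx": 1.3,"ty": -3.55,"tz": 0,"ax": 0,"ay": 0,"az": 0},
  {"grip": 5.6,"tx": 1.3,"ty": -3.55,"tz": 0,"ax": 0,"ay": 0,"az": 0},
  {"grip": 5.6,"tx": 1.3,"ty": -3.55,"tz": 0,"ax": 0,"ay": 0,"az": 0},
  {"grip": 5.6,"tx": 1.3,"ty": -3.55,"tz": 0,"ax": 0,"ay": 0,"az": 0},
])

```text
time: 29.88
tool_pos: [562.8, 106.4, 199.4]
tcp_rot: [180.0, 0.1, -2.9]
ft_force: [1.4, -0.1, -3.7]
finger_gap: 60.8
```

>>> step_arm([
  {"grip": 5.6,"tx": 1.3,"ty": -3.55,"tz": 0,"ax": 0,"ay": 0,"az": 0},
  {"grip": 5.6,"tx": 1.3,"ty": -3.55,"tz": 0,"ax": 0,"ay": 0,"az": 0},
  {"grip": 5.6,"tx": 1.3,"ty": -3.55,"tz": 0,"ax": 0,"ay": 0,"az": 0},
  {"grip": 5.6,"tx": 0.7,"ty": -2,"tz": 0,"ax": 0,"ay": 0,"az": 0},
  {"grip": 5.6,"tx": 0,"ty": 0,"tz": 0,"ax": 0,"ay": 0,"az": -4.5},
  {"grip": 5.6,"tx": 0,"ty": 0,"tz": 0,"ax": 0,"ay": 0,"az": -4.5},
  {"grip": 5.6,"tx": 0,"ty": 0,"tz": 0,"ax": 0,"ay": 0,"az": -4.5},
  {"grip": 5.6,"tx": 0,"ty": 0,"tz": 0,"ax": 0,"ay": 0,"az": 0},
])

```text
time: 30.55
tool_pos: [614.8, 228.6, 198.9]
tcp_rot: [180.0, 0.2, 10.8]
ft_force: [-0.1, 0.3, -3.9]
finger_gap: 60.9
```

>>> step_arm([
  {"grip": 5.6,"tx": 0,"ty": 0,"tz": 0,"ax": 0,"ay": 0,"az": 0},
  {"grip": 5.6,"tx": 0,"ty": 0,"tz": 0,"ax": 0,"ay": 0,"az": 0},
  {"grip": 5.6,"tx": 0,"ty": 0,"tz": 0,"ax": 0,"ay": 0,"az": 0},
])

```text
time: 30.8
tool_pos: [615.3, 228.2, 200.4]
tcp_rot: [180.0, 0.0, 10.4]
ft_force: [-0.0, -1.0, -4.0]
finger_gap: 60.5
```

```bash
python3 - <<'E'
from h import *
s=sense(); print(s['tool_pos'],s['tcp_rot'],s['finger_gap'],s['ft_force'])
a,_=snap('wrist','w24')
E
```

```text
[615.33 228.21 200.38] [180.     0.04  10.43] 60.48438429054546 [-0.03 -1.04 -4.05]
```

View pics/w24.png

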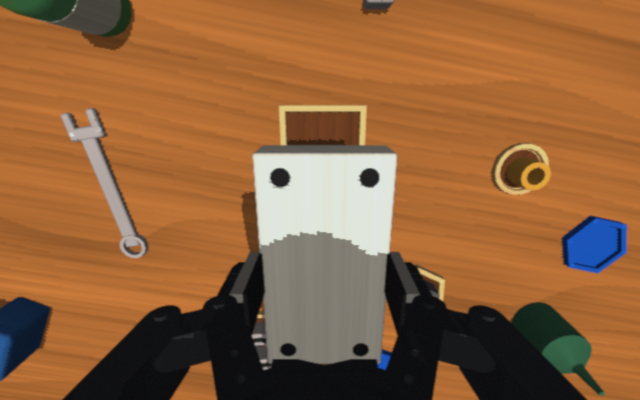

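```bash
python3 - <<'E'
from h import *
K,P=cam('wrist'); s=sense()
w=ray([(279,106),(366.5,106)],K,P,9)[:,:2]; print(w,np.linalg.norm(w[0]-w[1]))
y=np.radians(s['tcp_rot'][2]); e=w[0]-w[1]; print('edge yaw',np.degrees(np.arctan2(-e[0],e[1])))
c=w.mean(0)-74*np.array([np.cos(y),np.sin(y)]); print('tray',c,s['tool_pos'],s['tcp_rot'])
zt=s['tool_pos'][2]-11+24
b=ray([(254,153),(396,153)],K,P,zt)[:,:2]; print('block front',b,b.mean(0)-60*np.array([np.cos(y),np.sin(y)]))
b=ray([(281,177),(370,177),(288,350),(361,350)],K,P,zt)[:,:2]; print('holes',b.mean(0))
E
```

```text
[[677.84 287.7 ]
 [694.55 196.95]] 92.27008158459651
edge yaw 10.431778241942933
tray [613.42 228.9 ] [615.41 228.28 200.61] [-180.      0.01   10.45]
block front [[668.95 268.54]
 [680.03 208.33]] [615.48 227.55]
holes [615.88 227.61]
```

>>> step_arm([
  {"grip": 5.6,"tx": 0,"ty": -0.1,"tz": 3,"ax": 0,"ay": 0,"az": 0},
  {"grip": 5.6,"tx": 0,"ty": 0,"tz": 4,"ax": 0,"ay": 0,"az": 0},
  {"grip": 5.6,"tx": 0,"ty": 0,"tz": 4,"ax": 0,"ay": 0,"az": 0},
  {"grip": 5.6,"tx": 0,"ty": 0,"tz": 3.5,"ax": 0,"ay": 0,"az": 0},
  {"grip": 5.6,"tx": 0,"ty": 0,"tz": 2,"ax": 0,"ay": 0,"az": 0},
  {"grip": 5.6,"tx": 0,"ty": 0,"tz": 0.8,"ax": 0,"ay": 0,"az": 0},
  {"grip": 5.6,"tx": 0,"ty": 0,"tz": 0.3,"ax": 0,"ay": 0,"az": 0},
  {"grip": 5.6,"tx": 0,"ty": 0,"tz": 0,"ax": 0,"ay": 0,"az": 0},
])

```text
time: 31.52
tool_pos: [615.7, 229.5, 25.3]
tcp_rot: [-180.0, -0.0, 10.5]
ft_force: [-0.4, -0.0, -3.6]
finger_gap: 61.3
```

>>> step_arm([
  {"grip": 5.6,"tx": 0,"ty": 0,"tz": 0,"ax": 0,"ay": 0,"az": 0},
  {"grip": 5.6,"tx": 0,"ty": 0,"tz": 0,"ax": 0,"ay": 0,"az": 0},
  {"grip": 5.6,"tx": 0,"ty": 0,"tz": 0,"ax": 0,"ay": 0,"az": 0},
])

```text
time: 31.77
tool_pos: [616.9, 230.0, 27.3]
tcp_rot: [-180.0, -0.2, 10.5]
ft_force: [0.1, -0.0, -4.8]
finger_gap: 61.0
```

```bash
python3 - <<'E'
from h import *
a,_=snap('wrist','w25');b,_=snap('scene','s25')
cv2.imwrite('pics/c25.png',np.hstack([cv2.resize(b[140:240,380:500],(480,400),interpolation=cv2.INTER_CUBIC),cv2.resize(a[120:400,225:435],(300,400))]))
E
```

```text
(no output)
```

View pics/c25.png

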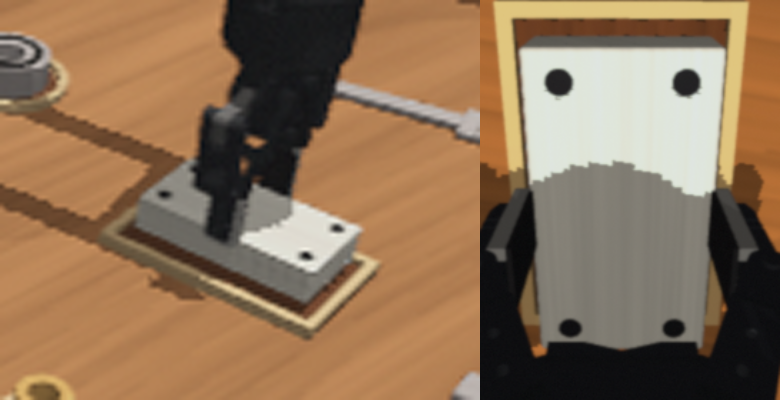

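>>> step_arm([
  {"grip": 5.6,"tx": 0,"ty": 0,"tz": 0.4,"ax": 0,"ay": 0,"az": 0},
  {"grip": 5.6,"tx": 0,"ty": 0,"tz": 0.3,"ax": 0,"ay": 0,"az": 0},
  {"grip": 5.6,"tx": 0,"ty": 0,"tz": 0.1,"ax": 0,"ay": 0,"az": 0},
  {"grip": 5.6,"tx": 0,"ty": 0,"tz": 0,"ax": 0,"ay": 0,"az": 0},
  {"grip": 5.6,"tx": 0,"ty": 0,"tz": 0,"ax": 0,"ay": 0,"az": 0},
  {"grip": 5.6,"tx": 0,"ty": 0,"tz": 0,"ax": 0,"ay": 0,"az": 0},
])

```text
time: 32.37
tool_pos: [615.3, 229.5, 17.0]
tcp_rot: [180.0, 0.0, 10.6]
ft_force: [-2.9, -0.9, 2.0]
finger_gap: 61.1
```

>>> step_arm([
  {"grip": 5.6,"tx": 0,"ty": 0,"tz": 0.1,"ax": 0,"ay": 0,"az": 0},
  {"grip": 5.6,"tx": 0,"ty": 0,"tz": 0,"ax": 0,"ay": 0,"az": 0},
  {"grip": 5.6,"tx": 0,"ty": 0,"tz": 0,"ax": 0,"ay": 0,"az": 0},
])

```text
time: 32.62
tool_pos: [615.4, 229.5, 17.0]
tcp_rot: [180.0, -0.0, 10.6]
ft_force: [-6.5, -1.5, 9.3]
finger_gap: 61.0
```

Contact made. Releasing and retreating.

>>> step_arm([
  {"grip": 7,"tx": 0,"ty": 0,"tz": 0,"ax": 0,"ay": 0,"az": 0},
  {"grip": 7.5,"tx": 0,"ty": 0,"tz": 0,"ax": 0,"ay": 0,"az": 0},
  {"grip": 8,"tx": 0,"ty": 0,"tz": 0,"ax": 0,"ay": 0,"az": 0},
  {"grip": 8.5,"tx": 0,"ty": 0,"tz": 0,"ax": 0,"ay": 0,"az": 0},
  {"grip": 8.5,"tx": 0,"ty": 0,"tz": -1,"ax": 0,"ay": 0,"az": 0},
  {"grip": 8.5,"tx": 0,"ty": 0,"tz": -3,"ax": 0,"ay": 0,"az": 0},
  {"grip": 8.5,"tx": 0,"ty": 0,"tz": -3.8,"ax": 0,"ay": 0,"az": 0},
  {"grip": 8.5,"tx": 0,"ty": 0,"tz": -3.8,"ax": 0,"ay": 0,"az": 0},
])

```text
time: 33.28
tool_pos: [614.3, 229.1, 132.5]
tcp_rot: [180.0, 0.1, 10.5]
ft_force: [0.5, -0.4, 0.5]
finger_gap: 85.0
```

>>> step_arm([
  {"grip": 8.5,"tx": 0,"ty": 0,"tz": -3.8,"ax": 0,"ay": 0,"az": 0},
  {"grip": 8.5,"tx": 0,"ty": 0,"tz": -3.8,"ax": 0,"ay": 0,"az": 0},
  {"grip": 8.5,"tx": 0,"ty": 0,"tz": -2,"ax": 0,"ay": 0,"az": 0},
  {"grip": 8.5,"tx": 0,"ty": 0,"tz": 0,"ax": 0,"ay": 0,"az": 0},
  {"grip": 8.5,"tx": 0,"ty": 0,"tz": 0,"ax": 0,"ay": 0,"az": 0},
  {"grip": 8.5,"tx": 0,"ty": 0,"tz": 0,"ax": 0,"ay": 0,"az": 0},
])

```text
time: 33.78
tool_pos: [614.9, 229.3, 227.2]
tcp_rot: [180.0, 0.0, 10.5]
ft_force: [0.1, -0.1, -0.8]
finger_gap: 85.0
```

```bash
python3 - <<'E'
from h import *
s=sense(); print(s['time'],s['tool_pos'],s['ft_force'])
a,_=snap('wrist','w26');b,_=snap('scene','s26')
cv2.imwrite('pics/c26.png',np.hstack([cv2.resize(b[130:290,270:500],(800,556),interpolation=cv2.INTER_CUBIC)]))
E
```

```text
33.7833 [614.89 229.34 227.21] [ 0.12 -0.1  -0.8 ]
```

View pics/c26.png

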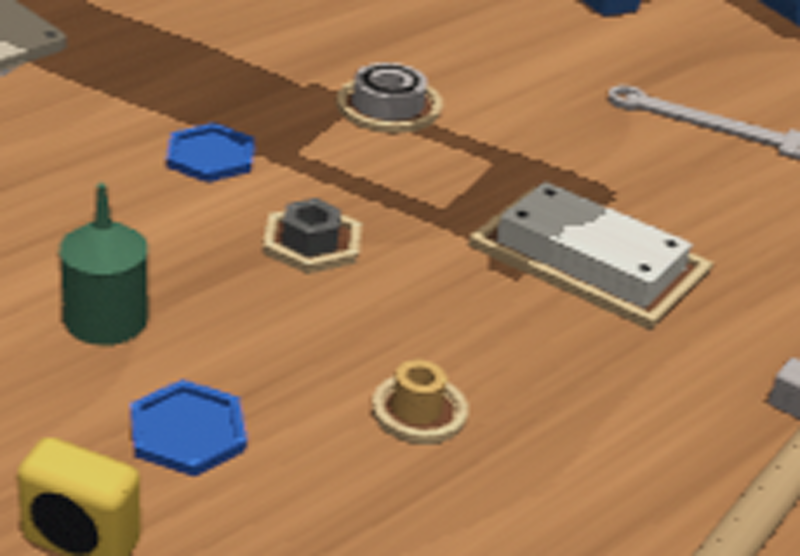

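View pics/w26.png

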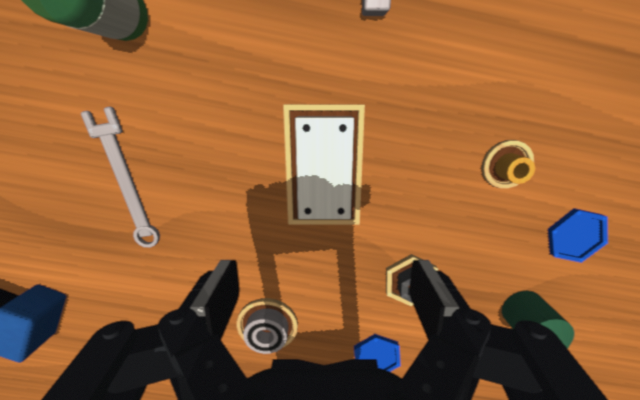

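```bash
python3 - <<'E'
from h import *
K,P=cam('wrist')
t=ray([(284,105),(365,105),(359,224),(288,224)],K,P,9)[:,:2]
for z in (28,33):
    b=ray([(294.5,117),(354.5,117),(353,219.5),(295.5,219.5)],K,P,z)[:,:2]
    print(z,b.mean(0),np.linalg.norm(b[0]-b[3]),np.linalg.norm(b[0]-b[1]))
print(t.mean(0),np.linalg.norm(t[0]-t[3]))
ax=np.array([np.cos(np.radians(10.5)),np.sin(np.radians(10.5))]); 
print('along',(b.mean(0)-t.mean(0))@ax)
E
```

```text
28 [613.96 228.26] 120.64157802436445 65.1045971182586
33 [615.18 228.49] 118.87066244380729 64.14891710071672
[612.59 228.46] 146.77514301977362
along 2.5544071062555394
```

The block is within about 2 mm of the tray centre, where 8 mm of play is allowed, and it lies flat. The scene crop shows all four parts upright in their trays and the oil can standing. Handing in.

```bash
python3 - <<'E'
from h import *
print(hand_in()); print(sense()['time'])
E
```

```text
the job is handed in; nothing more can be done
None
the job is handed in; nothing more can be done
```

The stack is apart and all four parts lie flat and upright in their own trays, moved in the order asked: bush, nut, bearing, block. I handed the job in at about 34 s, with the gripper open and about 200 mm clear of everything.

- **Last checks:** the final scene and wrist pictures showed every part flat in its tray and the oil can standing. The tape measure, the blue trays and the pink nuts looked untouched. The block measured within about 2 mm of its tray's centre, with 8 mm of play each side.
- **Bearing re-gripped:** after the first lift the fingertips were too close to the tray rim's height. I set the bearing back on the block and gripped it 4 mm higher.
- **Firmest contact:** seating the nut pressed up to about 28 N along the vertical (about 30 N in all). I backed off to about 10 N before letting go.
- **Disagreements:** position readings wandered by 1–2.5 mm, and by about 9 mm just after one fast lift. The block tray's position differed by about 3 mm between views. Both stayed inside the tray clearances.

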